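Tip the first vial to the mouth of its transport tube and take it out

ROBOT

A 6-joint arm with a two-finger parallel gripper is mounted at the origin on a cart in front of the work surface, level with it; the furniture and walls round the work are solid. World frame = base frame: x ahead of the robot, y to its left, z up, the work surface at z = 0. Lengths are in m, angles in rad, forces in N, time in s.
With the tool pointing down it reaches from about 0.35 to 0.975 m from the base axis. Payload 7.1 kg.
Tool frame: the origin (TCP) lies between the finger pads; the fingertips stand 19 mm ahead of it and the grasp point (between the pads) is the TCP; z points along the fingers, x is the direction in which the jaws open and shut, and the axes are right-handed (so a half turn about z gives the same grasp; the last joint's range is limited). The gripper opens to 88 mm and grips with 3 to 60 N. Pads are 20 mm wide; open, the fingers measure 115 mm over their backs; the gripper's body (75 mm by 178 mm) begins 61 mm behind the grasp point.
Start: joints at [1.198, 0.423, 1.63, -0, 1.089, -0.019], TCP at [0.217, 0.586, 0.242] pointing down, gripper open.
Joint ranges: [-3, 3], [-0.9, 2.11], [0.09, 2.58], [-1.31, 4.45], [0.11, 2.69], [-2.54, 2.54]. Speed limits (rad/s): [2.39, 2.39, 3.01, 3.14, 3.14, 3.14].

INTERFACE

Orientations are given as [roll, pitch, yaw] about the fixed x, y, z axes, in that order (R = Rz(yaw) Ry(pitch) Rx(roll)).
In Python, from rig import robot, optics gives the robot as it stands.
- The arm moves only by the tool move_arm, never from a script. Its argument "increments" is a list of rows, each an object of numbers: "gripper": the finger opening in m, from 0 to 0.0878; "x", "y", "z": the shift along the tool's x, y, z in m; "wx", "wy", "wz": the turn, a rotation vector about the tool's x, y, z in rad. A call has 1 to 12 rows; each row is the pose to reach, as a shift and turn from the pose measured when the call began, along the tool's axes at that moment; what a row does not reach only later rows make up. A row lasts 1/10 s, in which the tool goes at most 50 mm and 8.59 degrees, less where a joint would pass 70% of its speed; a pose out of reach is approached as far as the arm can. A call with a gripper value outside its range is refused whole. The fingers move at their own pace and stop on an object; "newtons" is the grip in N (left out, the last holds). Time passes only in rows, so rows that repeat a pose let the fingers close. It gives the time, the measured TCP pose, the force and the opening at its end, in the units of the state.
- robot.sense(): the state, without advancing time (a new reading comes with each control period).
- optics.grab_frame(name): name is "scene" or "top" or "wrist"; returns a dict with "frame" (400x640x3 uint8, blue, green, red), "camera_matrix" (3x3 intrinsics, pixels), "cam_to_world" (4x4, takes a point from camera to world coordinates). Camera axes: x right, y up, looking along -z (the intrinsics and any distortion apply to the point x, -y, -z); pixel columns grow to the right and rows downward; lengths in m; the calibration is good to about 2 mm. A picture is of the moment at which its call begins. There is no depth.
- robot.finish_job(): hands the job in, once; it reports no verdict.
The state is a dict: "t": time; "q": joint angles; "dq": joint speeds; "tau": joint torques, N m; "tool_pos": TCP position; "tool_rot": TCP orientation; "force": force on the tool from outside, world axes, zero at the start; "wrist_torque": the same for the moment, N m; "opening": finger opening in m.
Only numpy, scipy, OpenCV 4.12 (cv2) and the standard library are available. Lean on these libraries where they do the work, as an engineer would, in place of code of your own. Each camera call takes 0.05 s, during which the arm holds its last target.

TASK

Two capped glass vials are left, one behind the other, in the open aluminium transport tube on its V rest. Lift the tube and slowly tip its mouth down until the cap of the first vial stands out of the mouth far enough to be pinched, but the vial neither falls out nor leaves the tube, and lay the tube back level on the rest like that. Then let go of the tube, draw that vial out by its cap and lay it gently in the steel tray without dropping it; the other vial stays inside the tube on the rest, and the other things on the table are left where they are.

Things in the scene. Friction and masses are not known exactly. Their poses are not given: they have to be found in the camera images.
- tube_center (a point): middle of the transport tube, on its axis: round aluminium tube, 200 mm long, 53 mm outside, 47 mm bore, about 0.14 kg empty. x runs along the tube to the open mouth, 100 mm from the middle; the end at -x, with a black end cap, is closed (floor 6 mm thick). It lies level in the two saddles of the rest; pinch it across its middle from above, between them
- tube_mouth (a point): centre of the tube's open mouth, in the plane of the rim; x points out of the mouth. The tube is opaque: glass on aluminium slips at a tilt of some 12 to 25 degrees, different each time, and a vial that slips gathers speed until the tube is levelled again
- vial_front_center (a point): middle of the vial nearer the mouth, on its axis. Amber glass, 73 mm long: body 42 mm diameter and 49 mm long, a 4 mm neck, then a knurled white cap, 38 mm diameter, 20 mm long; 0.08 to 0.14 kg. x runs along the vial to the cap. It lies loose in the bore, about 2 mm below its axis, cap to the mouth, at first 20 to 37 mm behind the rim, out of reach
- vial_front_cap (a point): centre of the flat end face of that vial's cap; its axes as those of the vial
- vial_back_center (a point): middle of the other, equal vial, behind the first one in the tube, cap towards the mouth too; same axes
- rest_axis (a point): midway between the two V saddles of the rest (grey plastic, fixed; foot 170 x 100 mm, 8 mm thick), 58 mm above the table, where the axis of a tube lying in them runs; x points to the side of the tube's mouth. The saddles are 16 mm thick, their middles 62 mm either side of this point, with 108 mm free between them; flanks at 45 degrees, tops 2 mm below the axis
- tray_floor (a point): middle of the upper face of the floor of the stainless steel instrument tray (fixed), 6 mm above the table; outside 160 mm along its own x, 210 mm along its own y, walls 3 mm thick, rim 24 mm above the table
- tube_cap: the tube's black screw cap standing on the table, 61 mm diameter, 24 mm high, origin under its centre; leave it
- gauze_pack: flat packet 62 x 78 x 6 mm on the table, origin under its centre; leave it
- label_roll: roll of labels, 72 mm diameter, 30 mm high, origin under its centre; leave it
- dropper_bottle: amber dropper bottle, 33 mm diameter, 106 mm high, origin under its centre; leave it
- tweezers: tweezers lying on the table, 128 mm long, origin under their middle; leave them

How it is judged:
On the way, in this order (a step that is already met when the one before it is completed fails the run):
1. the tube was lifted clear of its rest and its mouth tipped down (z of tube_center in the frame of rest_axis above 0.02 m and angle between tube_center's own x axis and vertical above 1.68 rad), for 0.1 s.
2. the tube lies on its rest again, let go, with the first vial's cap 12 to 45 mm out of the mouth and the other vial inside (x of vial_front_cap in the frame of tube_mouth between 0.012 and 0.045 m and distance between vial_front_cap and tube_mouth below 0.05 m and x of vial_back_center in the frame of tube_mouth below -0.0365 m and distance between tube_center and rest_axis below 0.03 m and z of tube_center in the frame of rest_axis below 0.004 m and angle between the x axis of tube_center and the x axis of rest_axis, either way round below 0.06 rad and contact force between the fingers and tube below 0.1 N), for 0.2 s.
At the end, for the whole second after the job is handed in: The first vial lies at rest on the tray's floor, between its walls; the other vial is wholly inside the tube; the tube lies level in the saddles of its rest (its middle within 30 mm of the rest's middle, within 3.5 degrees of the saddles' line) (height (world z) of vial_front_center between 0.024 and 0.032 m and x of vial_front_center in the frame of tray_floor between -0.07 and 0.07 m and y of vial_front_center in the frame of tray_floor between -0.095 and 0.095 m and linear speed of vial_front below 0.02 m/s and x of vial_back_center in the frame of tube_mouth below -0.0365 m and distance between vial_back_center and tube_center below 0.07 m and distance between tube_center and rest_axis below 0.03 m and z of tube_center in the frame of rest_axis below 0.004 m and angle between the x axis of tube_center and the x axis of rest_axis, either way round below 0.06 rad); the robot touches nothing.
It fails at once if a vial lies on the table (height (world z) of any of vial_front_center, vial_back_center below 0.024 m).
It fails at once if the first vial is dropped (moves faster than 0.5 m/s close above the tray or table) (height (world z) of vial_front_center below 0.05 m and linear speed of vial_front above 0.5 m/s).
It fails at once if a bystander was moved more than 25 mm (distance of any of tube_cap, gauze_pack, label_roll, dropper_bottle, tweezers from where it was at the start of the episode above 0.025 m).
It also fails if it takes over 69 s, if anything falls off the work surface, if the arm or the gripper's body presses on something with over 40 N, if the wrist force passes 120 N, or if a joint passes its speed limit or range.

## Working session

There is one attempt and no reset: what is moved stays moved. The work goes in short steps, Python scripts to look and compute and a tool call to move; the robot and the scene stay as the last step left them, time stands still between calls to the robot, and variables do not carry over. Pictures are saved under pics/ and viewed, and the job is handed in when it is done.

Besides the shell and the picture viewer there is one more tool, called after ">>>" as name([rows], argument=value, ...), one row to a line, values as JSON. move_arm: Moves the arm, as the interface text tells. Its arguments: {"type":"object","properties":{"increments":{"type":"array","items":{"type":"object","properties":{"gripper":{"type":"number"},"x":{"type":"number"},"y":{"type":"number"},"z":{"type":"number"},"wx":{"type":"number"},"wy":{"type":"number"},"wz":{"type":"number"}}}},"newtons":{"type":"number"}},"required":["increments"]}

```bash
mkdir -p pics; ls
cat > h.py <<'E'
import numpy as np, cv2
from rig import robot, optics
from scipy.spatial.transform import Rotation as R
def grab(n,f):
    d=optics.grab_frame(n); cv2.imwrite('pics/'+f+'.png',d['frame']); np.savez('pics/'+f+'.npz',**d); return d
def load(f): return np.load('pics/'+f+'.npz')
def ray(d,u,v):
    K=d['camera_matrix'];T=d['cam_to_world']
    p=np.linalg.inv(K)@[u,v,1]; return T[:3,3],T[:3,:3]@np.array([p[0],-p[1],-p[2]])
def atz(d,u,v,z):
    o,r=ray(d,u,v); return o+r*(z-o[2])/r[2]
def proj(d,P):
    K=d['camera_matrix'];T=d['cam_to_world']
    p=T[:3,:3].T@(np.array(P)-T[:3,3]); p=K@[p[0],-p[1],-p[2]]; return p[:2]/p[2]
E
python3 - <<'E'
from h import *
for n in ['scene','top','wrist']:
    d=grab(n,n+'0'); print(n,d.keys(),d['camera_matrix'].tolist(),d['cam_to_world'].round(3).tolist())
print(robot.sense())
E
```

```text
pics
scene dict_keys(['frame', 'camera_matrix', 'cam_to_world']) [[386.96549086486687, 0.0, 318.95412810770165], [0.0, 386.96549086486687, 198.51476275714955], [0.0, 0.0, 1.0]] [[0.797, 0.339, -0.499, 0.022], [-0.603, 0.452, -0.657, -0.766], [0.003, 0.825, 0.565, 0.667], [0.0, 0.0, 0.0, 1.0]]
top dict_keys(['frame', 'camera_matrix', 'cam_to_world']) [[453.07669174177465, 0.0, 321.4171667529098], [0.0, 453.07669174177465, 199.39337027279444], [0.0, 0.0, 1.0]] [[0.002, 0.995, -0.103, 0.447], [-1.0, 0.003, 0.005, -0.065], [0.005, 0.103, 0.995, 1.081], [0.0, 0.0, 0.0, 1.0]]
wrist dict_keys(['frame', 'camera_matrix', 'cam_to_world']) [[324.0974845586578, 0.0, 316.74890129473926], [0.0, 324.0974845586578, 202.93751369305053], [0.0, 0.0, 1.0]] [[0.344, -0.909, -0.233, 0.153], [0.939, 0.333, 0.087, 0.61], [-0.001, -0.249, 0.969, 0.384], [0.0, 0.0, 0.0, 1.0]]
{'t': 0.15, 'q': array([ 1.19794258e+00,  4.23661815e-01,  1.63050559e+00,  7.18113800e-06,
        1.08859479e+00, -1.89841468e-02]), 'dq': array([-0.00121772,  0.00062908, -0.0017378 ,  0.00106614, -0.00146606,
       -0.00064317]), 'tau': array([-2.94327638e-04, -5.44983602e+01, -2.73915911e+01,  6.44410355e-02,
        2.04820500e-02, -5.83077463e-05]), 'tool_pos': array([0.21639749, 0.58590697, 0.24108591]), 'tool_rot': array([-3.14156409e+00,  1.16920773e-03,  1.21692341e+00]), 'force': array([ 0.38999477,  0.37448732, -0.06767825]), 'wrist_torque': array([0.01814825, 0.0133126 , 0.02097624]), 'opening': 0.08708686351649585}
```

View pics/top0.png

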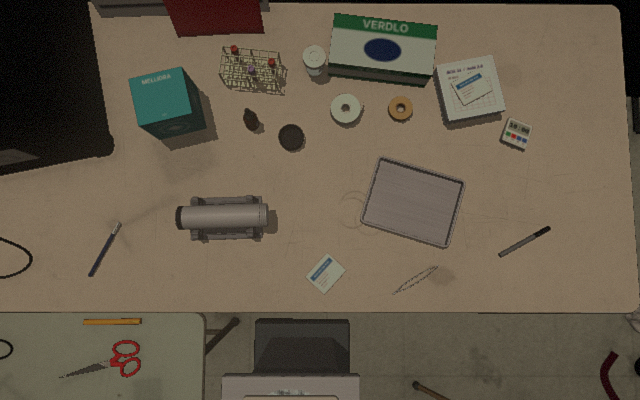

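View pics/scene0.png

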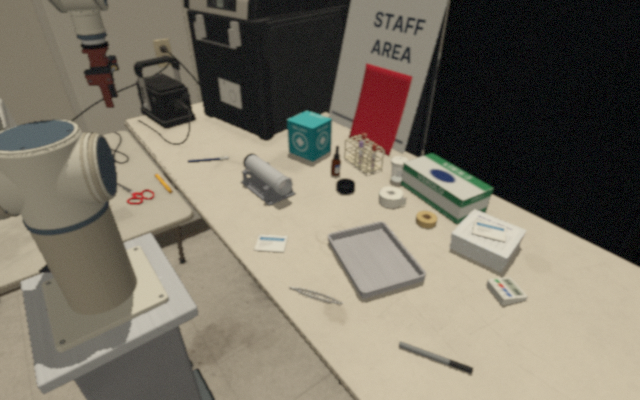

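View pics/wrist0.png

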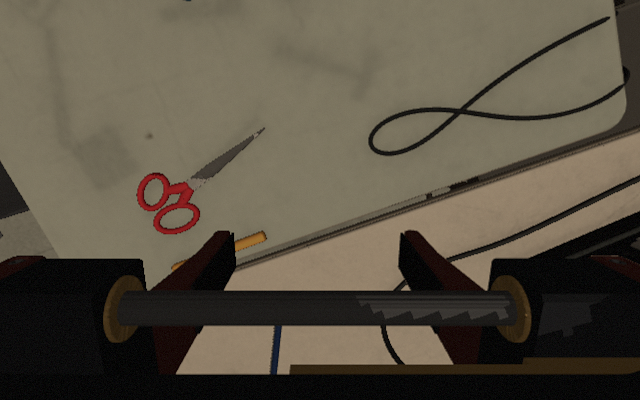

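Run:
```python
import cv2
a=cv2.imread('pics/top0.png')
c=cv2.resize(a[180:255,160:290],None,fx=6,fy=6,interpolation=cv2.INTER_CUBIC);cv2.imwrite('pics/c1.png',c)
c=cv2.resize(a[145:260,345:480],None,fx=5,fy=5,interpolation=cv2.INTER_CUBIC);cv2.imwrite('pics/c2.png',c)
a=cv2.imread('pics/scene0.png')
c=cv2.resize(a[140:220,220:320],None,fx=7,fy=7,interpolation=cv2.INTER_CUBIC);cv2.imwrite('pics/c3.png',c)
```

```text
(no output)
```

View pics/c1.png

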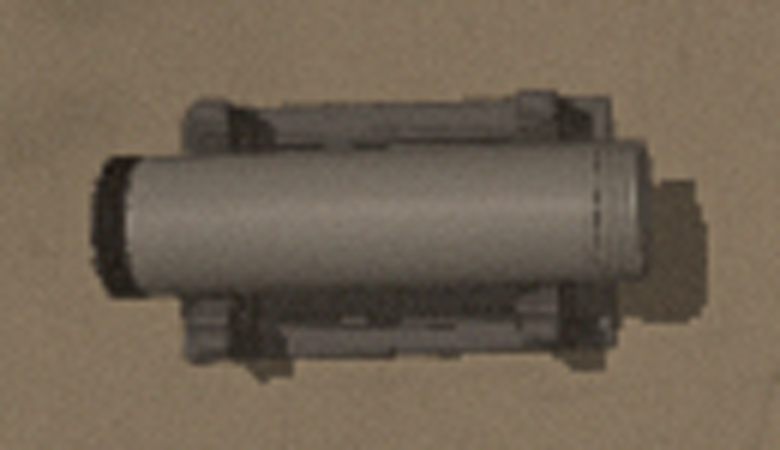

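View pics/c2.png

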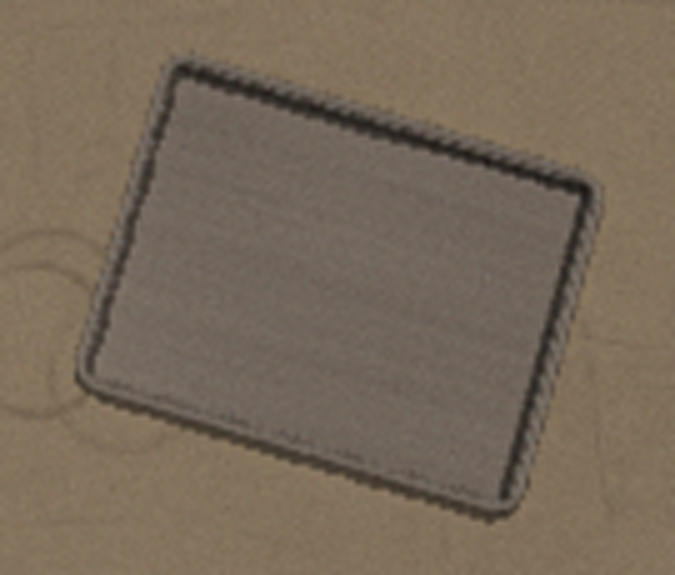

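View pics/c3.png

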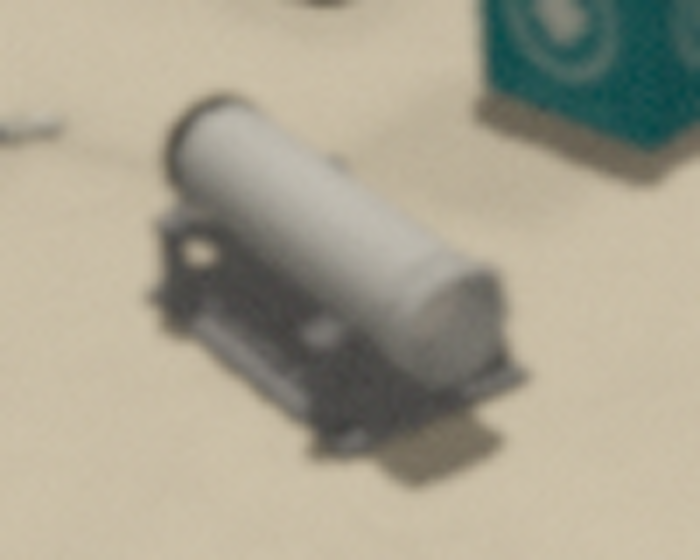

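Run:
```python
from h import *
d=load('top0'); c=lambda x,y:(160+(x+.5)/6-.5,180+(y+.5)/6-.5)
for z in (.058,.0845): print(z,'L',atz(d,*c(93,227),z),'R',atz(d,*c(648,210),z))
L=atz(d,*c(93,227),.0845)
for x in (600,628,640): print(x,atz(d,*c(x,210),.0845))
print('axis upper/lower silhouette')
for x,y in ((140,155),(140,297),(590,143),(590,277)): print(atz(d,*c(x,y),.058))
# foot corners
for x,y in ((185,362),(612,347),(610,97),(186,100)): print('foot',atz(d,*c(x,y),.008),'top',atz(d,*c(x,y),.056))
t=lambda x,y:(345+(x+.5)/5-.5,145+(y+.5)/5-.5)
P=[atz(d,*t(x,y),.024) for x,y in ((170,55),(603,180),(505,523),(77,382))]
for p in P: print('tray',p)
print(np.mean(P,0)); e=[P[1]-P[0],P[2]-P[1],P[3]-P[2],P[0]-P[3]]
print([ (np.linalg.norm(v), np.degrees(np.arctan2(v[1],v[0]))) for v in e])
```

```text
0.058 L [0.51148048 0.25971023 0.058     ] R [0.51840999 0.05115818 0.058     ]
0.0845 L [0.50980846 0.25129213 0.0845    ] R [0.51655848 0.0481421  0.0845    ]
600 [0.51651437 0.0657484  0.0845    ]
628 [0.5165401  0.05547846 0.0845    ]
640 [0.51655113 0.05107671 0.0845    ]
axis upper/lower silhouette
[0.53871678 0.24297469 0.058     ]
[0.48522912 0.24117305 0.058     ]
[0.54371093 0.07341891 0.058     ]
[0.49312863 0.07257872 0.058     ]
foot [0.4616605  0.23765294 0.008     ] top [0.46100159 0.22410219 0.056     ]
foot [0.46790496 0.07021632 0.008     ] top [0.46696672 0.06415529 0.056     ]
foot [0.56680054 0.07256973 0.008     ] top [0.56143854 0.06640342 0.056     ]
foot [0.56514526 0.24056614 0.008     ] top [0.5598573  0.22688508 0.056     ]
tray [ 0.66156018 -0.20602137  0.024     ]
tray [ 0.60229805 -0.40987109  0.024     ]
tray [ 0.44127225 -0.35932794  0.024     ]
tray [ 0.50631394 -0.16086321  0.024     ]
[ 0.55286111 -0.2840209   0.024     ]
[(np.float64(0.21228921351391442), np.float64(-106.20992929004656)), (np.float64(0.1687717890614751), np.float64(162.5738471571424)), (np.float64(0.20885083085609565), np.float64(71.85477930090453)), (np.float64(0.16168071249960897), np.float64(-16.218702673541433))]
```

```bash
cat >> h.py <<'E'
def rel(p,rpy):
    s=robot.sense(); A=R.from_euler('xyz',s['tool_rot']); 
    B=R.from_euler('xyz',rpy)
    return A.inv().apply(np.array(p)-s['tool_pos']).round(4),(A.inv()*B).as_rotvec().round(4)
E
python3 - <<'E'
from h import *
print(rel([.515,.151,.2],[np.pi,0,.038]))
E
```

```text
(array([-0.3044,  0.4308,  0.0414]), array([7.0000e-04, 1.0000e-03, 1.1789e+00]))
```

>>> move_arm([
  {"x": -0.026, "y": 0.036, "z": 0.003, "wz": 0.1},
  {"x": -0.053, "y": 0.072, "z": 0.007, "wz": 0.2},
  {"x": -0.079, "y": 0.108, "z": 0.01, "wz": 0.3},
  {"x": -0.104, "y": 0.144, "z": 0.014, "wz": 0.4},
  {"x": -0.13, "y": 0.18, "z": 0.017, "wz": 0.5},
  {"x": -0.155, "y": 0.216, "z": 0.02, "wz": 0.62},
  {"x": -0.18, "y": 0.25, "z": 0.024, "wz": 0.74},
  {"x": -0.206, "y": 0.288, "z": 0.027, "wz": 0.86},
  {"x": -0.23, "y": 0.324, "z": 0.03, "wz": 0.98},
  {"x": -0.256, "y": 0.36, "z": 0.034, "wz": 1.1},
  {"x": -0.28, "y": 0.396, "z": 0.038, "wz": 1.179},
  {"x": -0.3044, "y": 0.4308, "z": 0.041, "wz": 1.179},
])

```text
schema error: expected keys gripper, x, y, z, wx, wy, wz
```

Run:
```python
from h import *
grab('wrist','w1'); s=robot.sense(); print(s['t'],s['tool_pos'],s['tool_rot'])
```

```text
0.2 [0.21639643 0.58597797 0.2411808 ] [-3.14156276e+00  9.93841295e-04  1.21698048e+00]
```

View pics/w1.png

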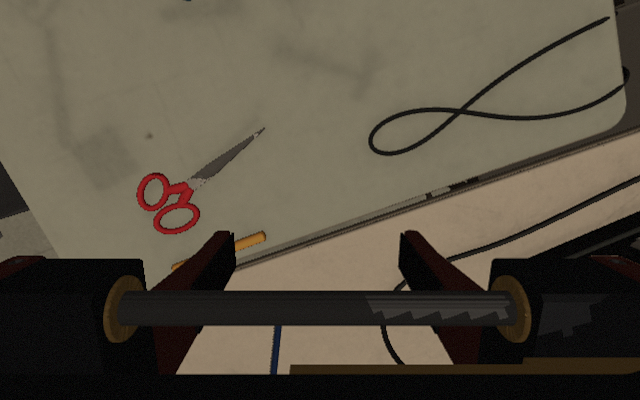

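All keys are needed in each row.

>>> move_arm([
  {"gripper": 0.0875, "x": -0.026, "y": 0.036, "z": 0.003, "wx": 0, "wy": 0, "wz": 0.1},
  {"gripper": 0.0875, "x": -0.053, "y": 0.072, "z": 0.007, "wx": 0, "wy": 0, "wz": 0.2},
  {"gripper": 0.0875, "x": -0.079, "y": 0.108, "z": 0.01, "wx": 0, "wy": 0, "wz": 0.3},
  {"gripper": 0.0875, "x": -0.104, "y": 0.144, "z": 0.014, "wx": 0, "wy": 0, "wz": 0.4},
  {"gripper": 0.0875, "x": -0.13, "y": 0.18, "z": 0.017, "wx": 0, "wy": 0, "wz": 0.5},
  {"gripper": 0.0875, "x": -0.155, "y": 0.216, "z": 0.02, "wx": 0, "wy": 0, "wz": 0.62},
  {"gripper": 0.0875, "x": -0.18, "y": 0.25, "z": 0.024, "wx": 0, "wy": 0, "wz": 0.74},
  {"gripper": 0.0875, "x": -0.206, "y": 0.288, "z": 0.027, "wx": 0, "wy": 0, "wz": 0.86},
  {"gripper": 0.0875, "x": -0.23, "y": 0.324, "z": 0.03, "wx": 0, "wy": 0, "wz": 0.98},
  {"gripper": 0.0875, "x": -0.256, "y": 0.36, "z": 0.034, "wx": 0, "wy": 0, "wz": 1.1},
  {"gripper": 0.0875, "x": -0.28, "y": 0.396, "z": 0.038, "wx": 0, "wy": 0, "wz": 1.179},
  {"gripper": 0.0875, "x": -0.3044, "y": 0.4308, "z": 0.041, "wx": 0, "wy": 0, "wz": 1.179},
])

```text
t: 1.4
tool_pos: [0.5159, 0.1495, 0.2003]
tool_rot: [3.141, 0.0, 0.036]
force: [-0.2, -0.3, -0.3]
opening: 0.0875
```

Run:
```python
from h import *
grab('wrist','w2'); s=robot.sense(); print(s['t'],s['tool_pos'],s['tool_rot'],s['q'])
```

```text
1.45 [0.51897101 0.1456177  0.20017148] [ 3.13901115e+00 -1.74802019e-03  3.55114369e-02] [ 0.25303884  0.35220852  1.85386122 -0.00360336  0.93437632  0.21966955]
```

View pics/w2.png

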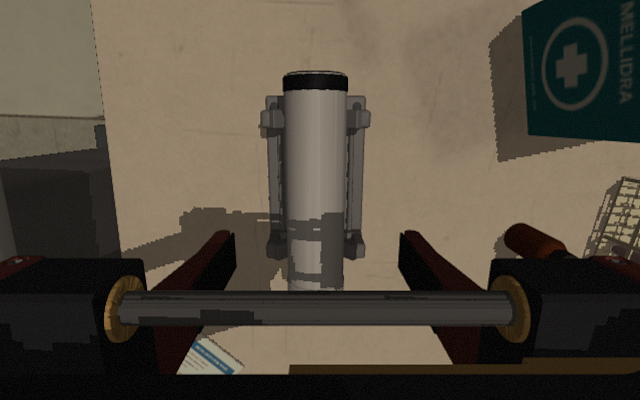

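Run:
```python
from h import *
d=grab('wrist','w3'); s=robot.sense(); print(s['t'],s['tool_pos'],s['tool_rot'])
a=d['frame'][55:300,240:400]; cv2.imwrite('pics/c4.png',cv2.resize(a,(480,735)[::1],interpolation=cv2.INTER_CUBIC)[:, :])
c=cv2.resize(d['frame'][60:160,250:380],None,fx=6,fy=6,interpolation=cv2.INTER_CUBIC); cv2.imwrite('pics/c4.png',c)
c=cv2.resize(d['frame'][200:300,250:380],None,fx=6,fy=6,interpolation=cv2.INTER_CUBIC); cv2.imwrite('pics/c5.png',c)
```

```text
1.5 [0.51729683 0.14770587 0.20015369] [ 3.14006911e+00 -3.86980642e-04  3.34808708e-02]
```

View pics/c4.png

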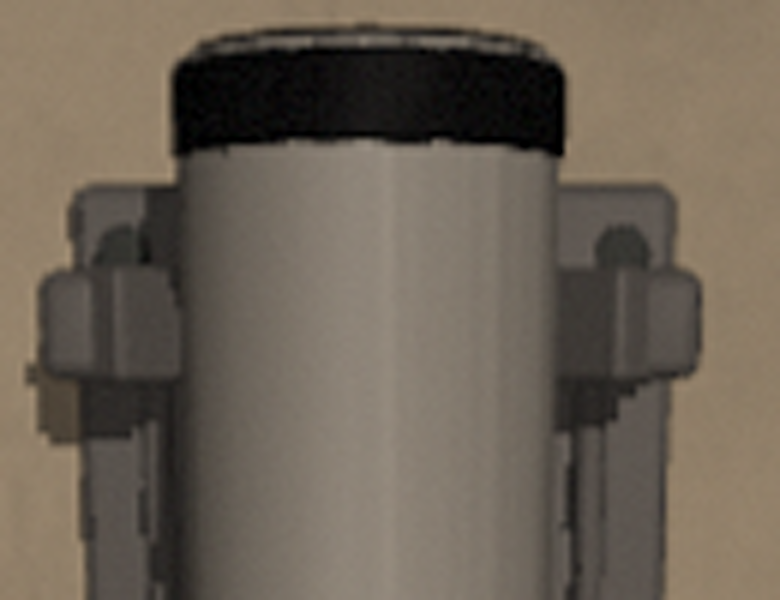

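View pics/c5.png

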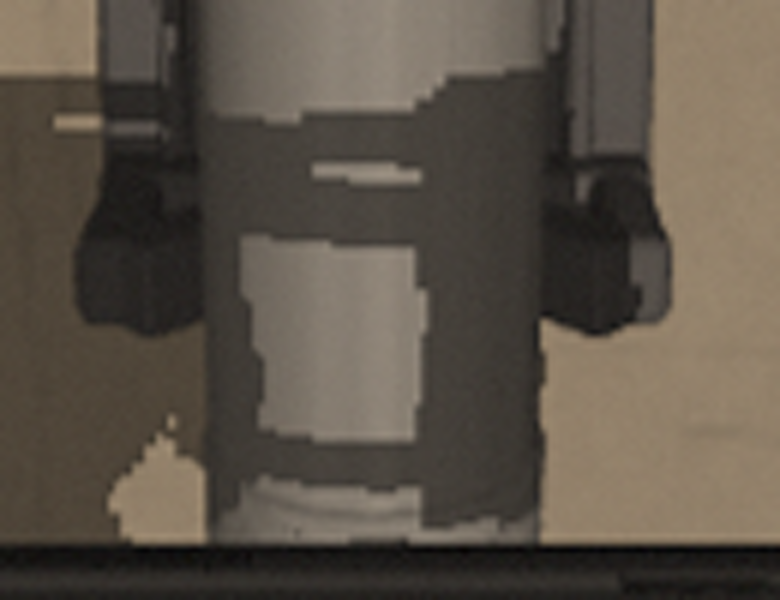

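Run:
```python
from h import *
d=load('w3')
a=lambda x,y:(250+(x+.5)/6-.5,60+(y+.5)/6-.5); b=lambda x,y:(250+(x+.5)/6-.5,200+(y+.5)/6-.5)
p=atz(d,*a(369,250),.058);q=atz(d,*b(373,300),.058); print(p,q, np.degrees(np.arctan2(*(q-p)[[1,0]])))
print('width',np.linalg.norm(atz(d,*a(182,250),.058)-atz(d,*a(556,250),.058)),np.linalg.norm(atz(d,*b(207,300),.058)-atz(d,*b(540,300),.058)))
print('capface top',atz(d,*a(368,25),.058),'cap front edge top',atz(d,*a(368,48),.0845))
print('saddles', atz(d,*a(369,272),.054),atz(d,*a(369,377),.054), atz(d,*b(373,328),.056),atz(d,*b(373,228),.056))
print('sadX',atz(d,*a(45,325),.056),atz(d,*a(697,325),.056),atz(d,*b(75,280),.056),atz(d,*b(670,280),.056))
```

```text
[0.51130752 0.22794448 0.058     ] [0.51638803 0.09417481 0.058     ] -87.82497805338357
width 0.05242608904915037 0.0524250933989338
capface top [0.51019627 0.25724415 0.058     ] cap front edge top [0.51080823 0.25054305 0.0845    ]
saddles [0.51134361 0.22515088 0.054     ] [0.51182659 0.21063357 0.054     ] [0.51655334 0.08855857 0.056     ] [0.51598239 0.10545782 0.056     ]
sadX [0.46550619 0.21610299 0.056     ] [0.5583345  0.21960243 0.056     ] [0.46921632 0.09500826 0.056     ] [0.5632221  0.09844426 0.056     ]
```

Run:
```python
from h import *
print(rel([.5142,.152,.058],[np.pi,0,.038]), robot.sense()['tool_pos'])
```

```text
(array([-0.003 , -0.0046,  0.1421]), array([ 0.0015, -0.0004, -0.0045])) [0.51729683 0.14770587 0.20015369]
```

>>> move_arm([
  {"gripper": 0.0875, "x": -0.003, "y": -0.0045, "z": 0.03, "wx": 0, "wy": 0, "wz": -0.0045},
  {"gripper": 0.0875, "x": -0.003, "y": -0.0045, "z": 0.06, "wx": 0, "wy": 0, "wz": -0.0045},
  {"gripper": 0.0875, "x": -0.003, "y": -0.0045, "z": 0.08, "wx": 0, "wy": 0, "wz": -0.0045},
  {"gripper": 0.0875, "x": -0.003, "y": -0.0045, "z": 0.08, "wx": 0, "wy": 0, "wz": -0.0045},
  {"gripper": 0.0875, "x": -0.003, "y": -0.0045, "z": 0.08, "wx": 0, "wy": 0, "wz": -0.0045},
])

```text
t: 2.0
tool_pos: [0.5139, 0.1525, 0.1204]
tool_rot: [3.14, 0.0, 0.039]
force: [1.1, 0.1, 0.6]
opening: 0.0874
```

Run:
```python
from h import *
print(rel([.5142,.152,.058],[np.pi,0,.038]), robot.sense()['tool_pos'])
```

```text
(array([0.0003, 0.0004, 0.0624]), array([0.0016, 0.0003, 0.0006])) [0.51393393 0.15249013 0.12035202]
```

>>> move_arm([
  {"gripper": 0.0875, "x": 0, "y": 0, "z": 0.03, "wx": 0.001, "wy": 0, "wz": 0},
  {"gripper": 0.0875, "x": 0, "y": 0, "z": 0.055, "wx": 0.001, "wy": 0, "wz": 0},
  {"gripper": 0.0875, "x": 0, "y": 0, "z": 0.062, "wx": 0.001, "wy": 0, "wz": 0},
  {"gripper": 0.0875, "x": 0, "y": 0, "z": 0.062, "wx": 0.001, "wy": 0, "wz": 0},
  {"gripper": 0.065, "x": 0, "y": 0, "z": 0.062, "wx": 0.001, "wy": 0, "wz": 0},
  {"gripper": 0.058, "x": 0, "y": 0, "z": 0.062, "wx": 0.001, "wy": 0, "wz": 0},
  {"gripper": 0.055, "x": 0, "y": 0, "z": 0.062, "wx": 0.001, "wy": 0, "wz": 0},
  {"gripper": 0.05, "x": 0, "y": 0, "z": 0.062, "wx": 0.001, "wy": 0, "wz": 0},
  {"gripper": 0.045, "x": 0, "y": 0, "z": 0.062, "wx": 0.001, "wy": 0, "wz": 0},
  {"gripper": 0.045, "x": 0, "y": 0, "z": 0.062, "wx": 0.001, "wy": 0, "wz": 0},
  {"gripper": 0.045, "x": 0, "y": 0, "z": 0.062, "wx": 0.001, "wy": 0, "wz": 0},
], newtons=40)

```text
t: 3.1
tool_pos: [0.5143, 0.1525, 0.0588]
tool_rot: [3.141, -0.001, 0.038]
force: [-0.4, -0.9, 5.9]
opening: 0.0531
```

Run:
```python
from h import *
s=robot.sense();print(s['tool_pos'],s['tool_rot'],s['opening'],s['force'],s['wrist_torque'])
```

```text
[0.51433685 0.15246685 0.05877061] [ 3.14117413e+00 -5.85370310e-04  3.84749099e-02] 0.05314507113190976 [-0.37031534 -0.93858448  5.86882767] [-0.08642529  0.08274766 -0.00598527]
```

>>> move_arm([
  {"gripper": 0.045, "x": 0, "y": 0, "z": -0.006, "wx": 0, "wy": 0, "wz": 0},
  {"gripper": 0.045, "x": 0, "y": 0, "z": -0.02, "wx": 0, "wy": 0, "wz": 0},
  {"gripper": 0.045, "x": 0, "y": 0, "z": -0.04, "wx": 0, "wy": 0, "wz": 0},
  {"gripper": 0.045, "x": 0, "y": 0, "z": -0.065, "wx": 0, "wy": 0, "wz": 0},
  {"gripper": 0.045, "x": 0, "y": 0, "z": -0.09, "wx": 0, "wy": 0, "wz": 0},
  {"gripper": 0.045, "x": 0, "y": 0, "z": -0.115, "wx": 0, "wy": 0, "wz": 0},
  {"gripper": 0.045, "x": 0, "y": 0, "z": -0.14, "wx": 0, "wy": 0, "wz": 0},
  {"gripper": 0.045, "x": 0, "y": 0, "z": -0.16, "wx": 0, "wy": 0, "wz": 0},
  {"gripper": 0.045, "x": 0, "y": 0, "z": -0.175, "wx": 0, "wy": 0, "wz": 0},
  {"gripper": 0.045, "x": 0, "y": 0, "z": -0.18, "wx": 0, "wy": 0, "wz": 0},
  {"gripper": 0.045, "x": 0, "y": 0, "z": -0.18, "wx": 0, "wy": 0, "wz": 0},
])

```text
t: 4.2
tool_pos: [0.5142, 0.1525, 0.2396]
tool_rot: [3.141, -0.002, 0.039]
force: [-0.1, 0.4, -4.0]
opening: 0.0526
```

```bash
cat >> h.py <<'E'
def look(f,tilt=0):
    d=grab('scene',f); s=robot.sense(); T=R.from_euler('xyz',s['tool_rot'])
    m=s['tool_pos']+T.apply([0,.1,0]); u,v=proj(d,m); x0=int(u)-35; y0=int(v)-30
    c=cv2.resize(d['frame'][y0:y0+60,x0:x0+70],None,fx=8,fy=8,interpolation=cv2.INTER_CUBIC); cv2.imwrite('pics/%s_c.png'%f,c)
    print(round(s['t'],2),s['tool_pos'].round(4),'rot',s['tool_rot'].round(3),'F',s['force'].round(2),'M',s['wrist_torque'].round(3),s['opening'])
    for k in (0,.0,.012,.025,.045):
        pu=proj(d,s['tool_pos']+T.apply([0,.1+k,0.0025])); print(k,'crop',((pu-[x0,y0])*8).round(0))
E
python3 - <<'E'
from h import *
look('s1')
E
```

```text
4.25 [0.5138 0.1524 0.2387] rot [ 3.141 -0.     0.039] F [-0.97  0.31 -4.27] M [-0.084  0.063  0.033] 0.05323722952063793
0 crop [285. 248.]
0.0 crop [285. 248.]
0.012 crop [305. 260.]
0.025 crop [328. 273.]
0.045 crop [364. 294.]
```

View pics/s1_c.png

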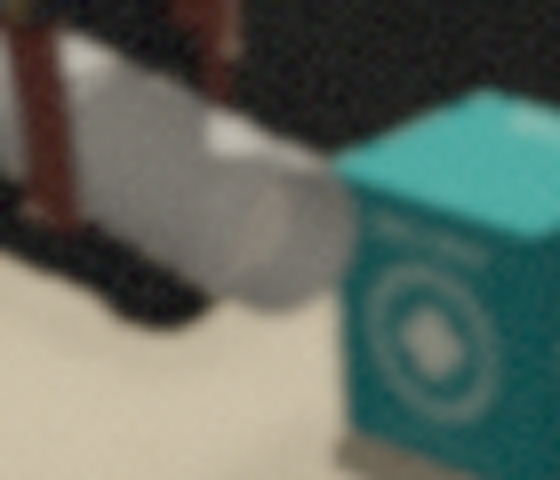

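View pics/s1.png

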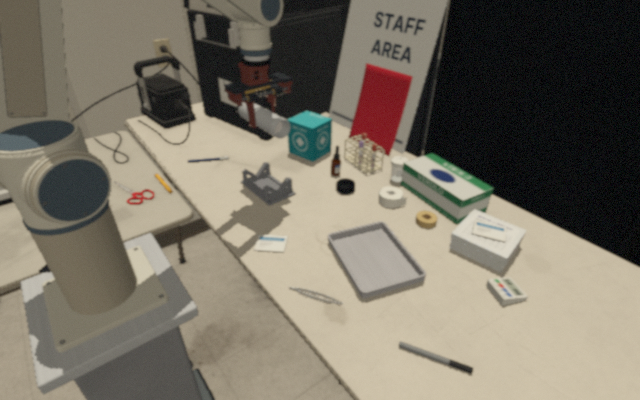

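>>> move_arm([
  {"gripper": 0.045, "x": -0.001, "y": 0.004, "z": 0, "wx": 0, "wy": 0, "wz": 0},
  {"gripper": 0.045, "x": -0.003, "y": 0.014, "z": 0, "wx": 0, "wy": 0, "wz": 0},
  {"gripper": 0.045, "x": -0.006, "y": 0.03, "z": 0, "wx": 0, "wy": 0, "wz": 0},
  {"gripper": 0.045, "x": -0.01, "y": 0.05, "z": 0, "wx": 0, "wy": 0, "wz": 0},
  {"gripper": 0.045, "x": -0.015, "y": 0.072, "z": 0, "wx": 0, "wy": 0, "wz": 0},
  {"gripper": 0.045, "x": -0.02, "y": 0.094, "z": 0, "wx": 0, "wy": 0, "wz": 0},
  {"gripper": 0.045, "x": -0.025, "y": 0.115, "z": 0, "wx": 0, "wy": 0, "wz": 0},
  {"gripper": 0.045, "x": -0.028, "y": 0.133, "z": 0, "wx": 0, "wy": 0, "wz": 0},
  {"gripper": 0.045, "x": -0.03, "y": 0.147, "z": 0, "wx": 0, "wy": 0, "wz": 0},
  {"gripper": 0.045, "x": -0.03, "y": 0.157, "z": 0, "wx": 0, "wy": 0, "wz": 0},
  {"gripper": 0.045, "x": -0.03, "y": 0.162, "z": 0, "wx": 0, "wy": 0, "wz": 0},
  {"gripper": 0.045, "x": -0.03, "y": 0.164, "z": 0, "wx": 0, "wy": 0, "wz": 0},
])

```text
t: 5.45
tool_pos: [0.4902, -0.013, 0.2387]
tool_rot: [3.141, -0.0, 0.038]
force: [1.0, 1.1, -3.5]
opening: 0.0528
```

>>> move_arm([
  {"gripper": 0.045, "x": -0.001, "y": 0.004, "z": 0, "wx": 0, "wy": 0, "wz": 0},
  {"gripper": 0.045, "x": -0.003, "y": 0.014, "z": 0, "wx": 0, "wy": 0, "wz": 0},
  {"gripper": 0.045, "x": -0.006, "y": 0.028, "z": 0, "wx": 0, "wy": 0, "wz": 0},
  {"gripper": 0.045, "x": -0.01, "y": 0.044, "z": 0, "wx": 0, "wy": 0, "wz": 0},
  {"gripper": 0.045, "x": -0.015, "y": 0.06, "z": 0, "wx": 0, "wy": 0, "wz": 0},
  {"gripper": 0.045, "x": -0.02, "y": 0.076, "z": 0, "wx": 0, "wy": 0, "wz": 0},
  {"gripper": 0.045, "x": -0.02, "y": 0.09, "z": 0, "wx": 0, "wy": 0, "wz": 0},
  {"gripper": 0.045, "x": -0.02, "y": 0.1, "z": 0, "wx": 0, "wy": 0, "wz": 0},
  {"gripper": 0.045, "x": -0.02, "y": 0.106, "z": 0, "wx": 0, "wy": 0, "wz": 0},
  {"gripper": 0.045, "x": -0.02, "y": 0.109, "z": 0, "wx": 0, "wy": 0, "wz": 0},
  {"gripper": 0.045, "x": -0.02, "y": 0.11, "z": 0, "wx": 0, "wy": 0, "wz": 0},
  {"gripper": 0.045, "x": -0.02, "y": 0.11, "z": 0, "wx": 0, "wy": 0, "wz": 0},
])

```text
t: 6.65
tool_pos: [0.4745, -0.1235, 0.2387]
tool_rot: [3.141, -0.0, 0.038]
force: [-1.1, 0.4, -3.5]
opening: 0.0531
```

Run:
```python
from h import *
look('s2')
```

```text
6.7 [ 0.4745 -0.1234  0.2387] rot [ 3.141 -0.     0.038] F [ 0.01 -0.29 -2.99] M [-0.141  0.01  -0.026] 0.05302738745706723
0 crop [285. 255.]
0.0 crop [285. 255.]
0.012 crop [315. 273.]
0.025 crop [348. 294.]
0.045 crop [400. 325.]
```

View pics/s2_c.png

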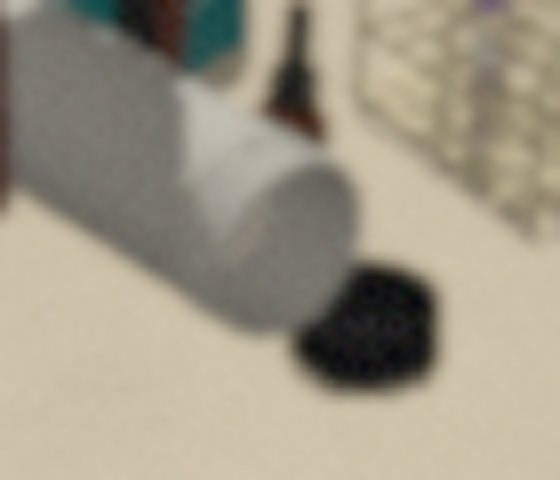

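View pics/s2.png

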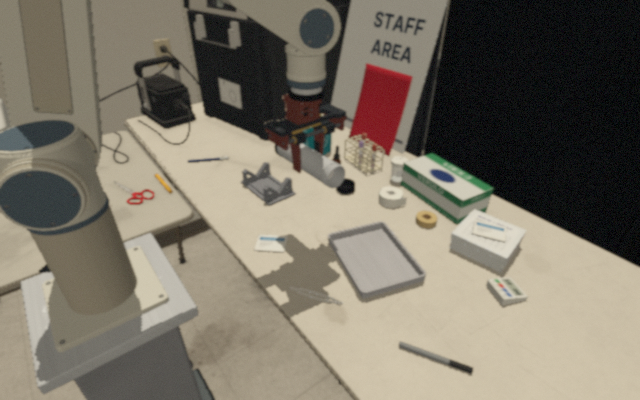

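>>> move_arm([
  {"gripper": 0.045, "x": 0, "y": 0, "z": 0, "wx": 0.02, "wy": 0, "wz": 0},
  {"gripper": 0.045, "x": 0, "y": 0, "z": 0, "wx": 0.045, "wy": 0, "wz": 0},
  {"gripper": 0.045, "x": 0, "y": 0, "z": 0, "wx": 0.07, "wy": 0, "wz": 0},
  {"gripper": 0.045, "x": 0, "y": 0, "z": 0, "wx": 0.095, "wy": 0, "wz": 0},
  {"gripper": 0.045, "x": 0, "y": 0, "z": 0, "wx": 0.12, "wy": 0, "wz": 0},
  {"gripper": 0.045, "x": 0, "y": 0, "z": 0, "wx": 0.145, "wy": 0, "wz": 0},
  {"gripper": 0.045, "x": 0, "y": 0, "z": 0, "wx": 0.165, "wy": 0, "wz": 0},
  {"gripper": 0.045, "x": 0, "y": 0, "z": 0, "wx": 0.175, "wy": 0, "wz": 0},
  {"gripper": 0.045, "x": 0, "y": 0, "z": 0, "wx": 0.18, "wy": 0, "wz": 0},
])

```text
t: 7.6
tool_pos: [0.4744, -0.1236, 0.2386]
tool_rot: [-2.961, -0.0, 0.038]
force: [0.3, 0.2, -3.5]
opening: 0.0529
```

Run:
```python
from h import *
look('s3')
```

```text
7.65 [ 0.4744 -0.1235  0.2386] rot [-2.961 -0.     0.038] F [-0.03 -0.61 -2.7 ] M [-0.264  0.015 -0.011] 0.05294873165808962
0 crop [286. 253.]
0.0 crop [286. 253.]
0.012 crop [315. 278.]
0.025 crop [347. 306.]
0.045 crop [396. 349.]
```

View pics/s3_c.png

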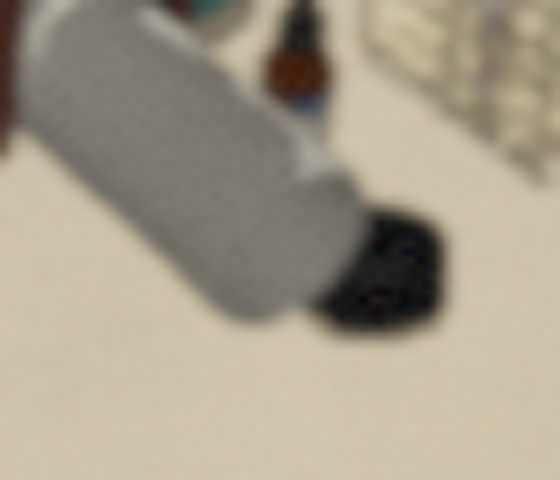

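>>> move_arm([
  {"gripper": 0.045, "x": 0, "y": 0, "z": 0, "wx": 0.01, "wy": 0, "wz": 0},
  {"gripper": 0.045, "x": 0, "y": 0, "z": 0, "wx": 0.02, "wy": 0, "wz": 0},
  {"gripper": 0.045, "x": 0, "y": 0, "z": 0, "wx": 0.03, "wy": 0, "wz": 0},
])

```text
t: 7.95
tool_pos: [0.4745, -0.1234, 0.2387]
tool_rot: [-2.93, -0.0, 0.038]
force: [-0.3, 0.2, -3.6]
opening: 0.053
```

Run:
```python
from h import *
look('s4')
```

```text
8.0 [ 0.4745 -0.1236  0.2386] rot [-2.93  -0.     0.038] F [ 0.49  0.83 -4.21] M [-0.354  0.053 -0.029] 0.05292945018033253
0 crop [285. 253.]
0.0 crop [285. 253.]
0.012 crop [313. 279.]
0.025 crop [344. 308.]
0.045 crop [393. 353.]
```

View pics/s4_c.png

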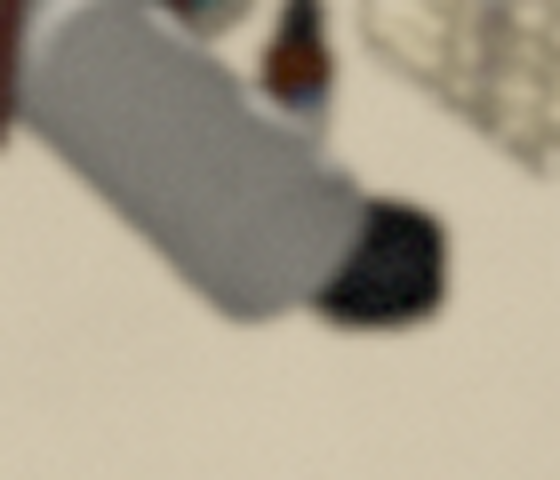

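>>> move_arm([
  {"gripper": 0.045, "x": 0, "y": 0, "z": 0, "wx": 0.01, "wy": 0, "wz": 0},
  {"gripper": 0.045, "x": 0, "y": 0, "z": 0, "wx": 0.02, "wy": 0, "wz": 0},
])

```text
t: 8.2
tool_pos: [0.4745, -0.1235, 0.2386]
tool_rot: [-2.909, -0.0, 0.038]
force: [-0.0, -0.9, -3.7]
opening: 0.053
```

Run:
```python
from h import *
look('s5')
```

```text
8.25 [ 0.4745 -0.1237  0.2386] rot [-2.909 -0.     0.038] F [ 0.52 -0.49 -3.32] M [-0.394  0.049  0.057] 0.05317442045734929
0 crop [283. 251.]
0.0 crop [283. 251.]
0.012 crop [312. 278.]
0.025 crop [343. 307.]
0.045 crop [391. 353.]
```

View pics/s5_c.png

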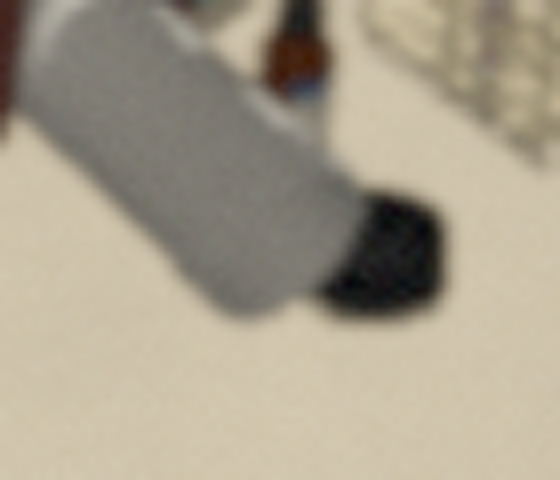

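>>> move_arm([
  {"gripper": 0.045, "x": 0, "y": 0, "z": 0, "wx": 0.01, "wy": 0, "wz": 0},
  {"gripper": 0.045, "x": 0, "y": 0, "z": 0, "wx": 0.02, "wy": 0, "wz": 0},
])

```text
t: 8.45
tool_pos: [0.4746, -0.1237, 0.2386]
tool_rot: [-2.888, -0.0, 0.038]
force: [-0.4, 0.0, -3.9]
opening: 0.053
```

Run:
```python
from h import *
look('s6')
```

```text
8.5 [ 0.4746 -0.1238  0.2386] rot [-2.888 -0.     0.038] F [ 0.08  0.17 -3.68] M [-0.417  0.04  -0.028] 0.05288964639866229
0 crop [282. 249.]
0.0 crop [282. 249.]
0.012 crop [310. 276.]
0.025 crop [341. 306.]
0.045 crop [389. 353.]
```

View pics/s6_c.png

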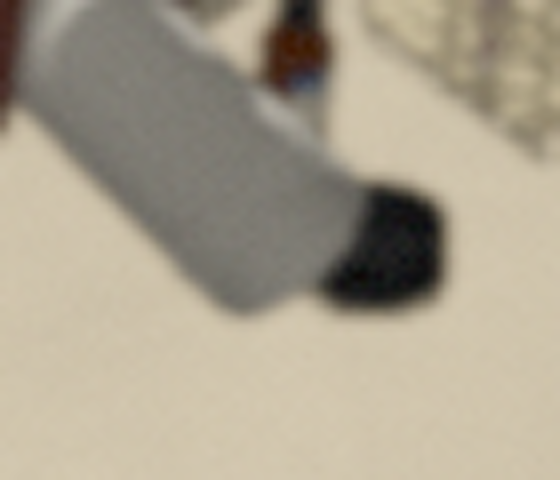

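>>> move_arm([
  {"gripper": 0.045, "x": 0, "y": 0, "z": 0, "wx": 0.01, "wy": 0, "wz": 0},
  {"gripper": 0.045, "x": 0, "y": 0, "z": 0, "wx": 0.02, "wy": 0, "wz": 0},
])

```text
t: 8.7
tool_pos: [0.4746, -0.1238, 0.2385]
tool_rot: [-2.867, -0.0, 0.038]
force: [-0.8, 0.4, -4.2]
opening: 0.0528
```

Run:
```python
from h import *
look('s7')
```

```text
8.75 [ 0.4746 -0.1239  0.2385] rot [-2.867 -0.     0.038] F [ 0.02  0.24 -2.81] M [-0.446  0.019  0.025] 0.05296480858163907
0 crop [281. 247.]
0.0 crop [281. 247.]
0.012 crop [309. 275.]
0.025 crop [339. 305.]
0.045 crop [387. 354.]
```

View pics/s7_c.png

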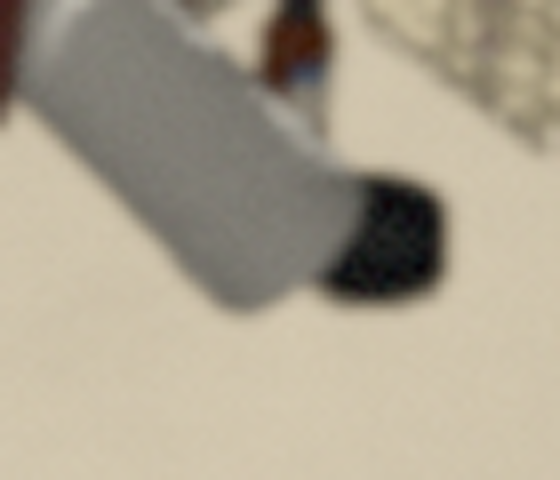

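>>> move_arm([
  {"gripper": 0.045, "x": 0, "y": 0, "z": 0, "wx": 0.01, "wy": 0, "wz": 0},
  {"gripper": 0.045, "x": 0, "y": 0, "z": 0, "wx": 0.02, "wy": 0, "wz": 0},
])

```text
t: 8.95
tool_pos: [0.4746, -0.1239, 0.2385]
tool_rot: [-2.846, -0.0, 0.038]
force: [0.4, 0.6, -3.4]
opening: 0.0531
```

Run:
```python
from h import *
look('s8')
```

```text
9.0 [ 0.4746 -0.124   0.2384] rot [-2.845 -0.     0.038] F [-0.66 -0.35 -3.38] M [-0.366  0.032 -0.003] 0.05270712893015834
0 crop [279. 252.]
0.0 crop [279. 252.]
0.012 crop [307. 281.]
0.025 crop [337. 312.]
0.045 crop [384. 362.]
```

View pics/s8_c.png

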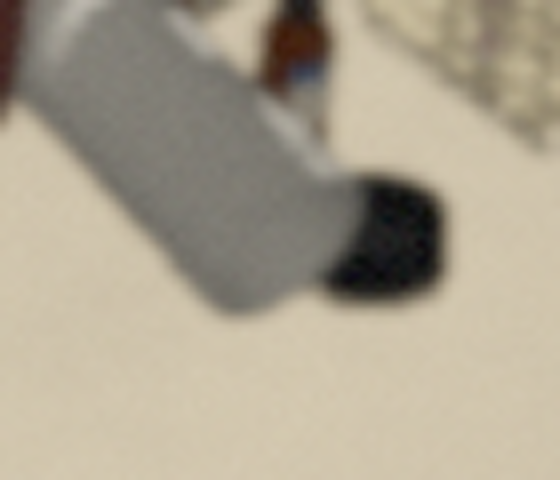

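Run:
```python
from h import *
look('s9')
```

```text
9.05 [ 0.4746 -0.1241  0.2384] rot [-2.846  0.     0.038] F [ 0.95 -0.06 -3.57] M [-0.418  0.052  0.029] 0.052958445876195005
0 crop [280. 252.]
0.0 crop [280. 252.]
0.012 crop [307. 281.]
0.025 crop [337. 312.]
0.045 crop [384. 361.]
```

View pics/s9_c.png

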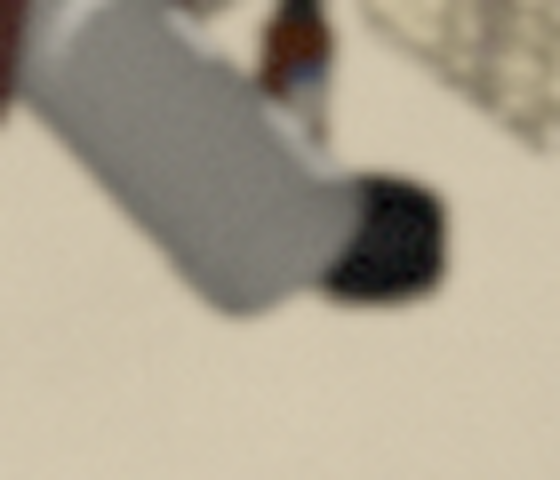

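Run:
```python
from h import *
for i in range(2):
    optics.grab_frame('top'); print(robot.sense()['wrist_torque'][0])
look('s10')
```

```text
-0.3919355765528483
-0.4104756374419445
9.2 [ 0.4746 -0.124   0.2385] rot [-2.847 -0.     0.038] F [ 0.09  0.5  -3.42] M [-0.373  0.071 -0.012] 0.05301366654478134
0 crop [279. 252.]
0.0 crop [279. 252.]
0.012 crop [307. 280.]
0.025 crop [337. 312.]
0.045 crop [384. 361.]
```

View pics/s10_c.png

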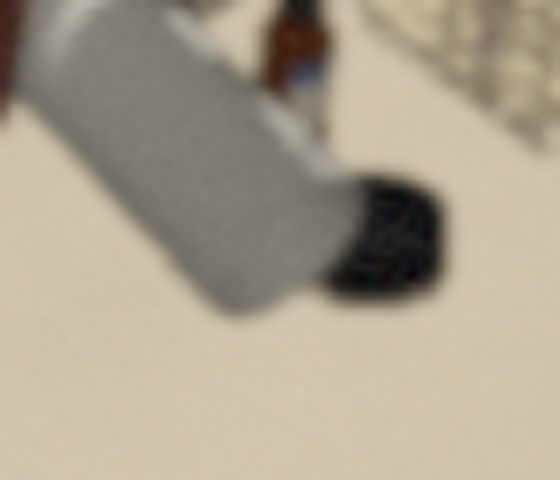

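Noise only; no change. Continue tipping.

>>> move_arm([
  {"gripper": 0.045, "x": 0, "y": 0, "z": 0, "wx": 0.01, "wy": 0, "wz": 0},
  {"gripper": 0.045, "x": 0, "y": 0, "z": 0, "wx": 0.018, "wy": 0, "wz": 0},
])

```text
t: 9.4
tool_pos: [0.4746, -0.1239, 0.2385]
tool_rot: [-2.828, -0.0, 0.038]
force: [0.9, 0.3, -3.8]
opening: 0.0526
```

Run:
```python
from h import *
look('s11')
```

```text
9.45 [ 0.4746 -0.124   0.2384] rot [-2.828 -0.     0.038] F [ 0.36 -0.16 -2.67] M [-0.354  0.085 -0.024] 0.052932789638946334
0 crop [286. 248.]
0.0 crop [286. 248.]
0.012 crop [313. 277.]
0.025 crop [343. 309.]
0.045 crop [390. 359.]
```

View pics/s11_c.png

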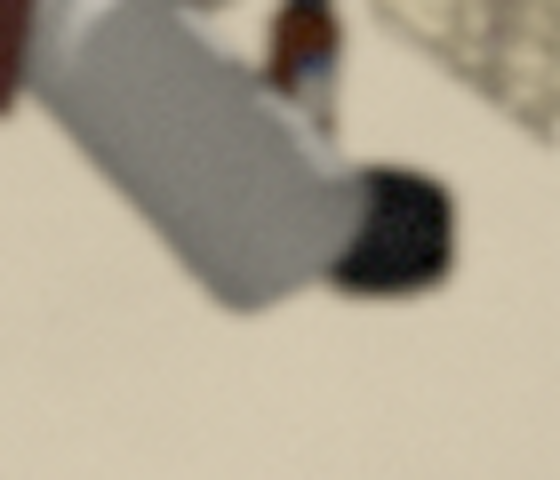

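Run:
```python
from h import *
optics.grab_frame('top'); print(robot.sense()['wrist_torque'][0])
look('s12')
a=load('s11')['frame'][::].astype(float);b=load('s12')['frame'].astype(float)
```

```text
-0.3938098558089049
9.55 [ 0.4746 -0.1241  0.2384] rot [-2.829  0.     0.038] F [-0.04  0.24 -3.52] M [-0.427  0.024  0.022] 0.05311736733947463
0 crop [286. 248.]
0.0 crop [286. 248.]
0.012 crop [313. 278.]
0.025 crop [343. 309.]
0.045 crop [390. 359.]
```

View pics/s12_c.png

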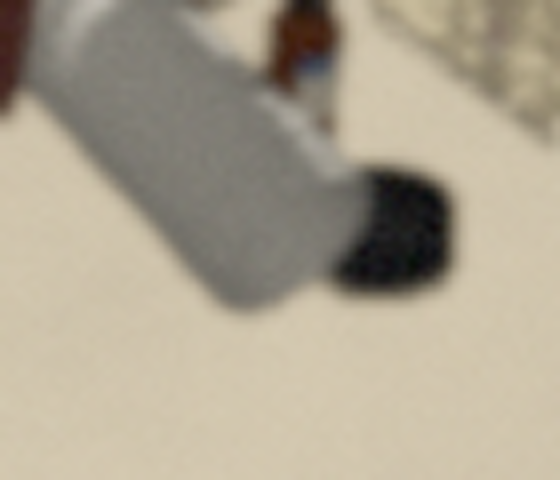

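>>> move_arm([
  {"gripper": 0.045, "x": 0, "y": 0, "z": 0, "wx": 0.009, "wy": 0, "wz": 0},
  {"gripper": 0.045, "x": 0, "y": 0, "z": 0, "wx": 0.018, "wy": 0, "wz": 0},
])

```text
t: 9.75
tool_pos: [0.4746, -0.124, 0.2384]
tool_rot: [-2.81, -0.0, 0.038]
force: [-0.2, -0.8, -2.9]
opening: 0.0527
```

Run:
```python
from h import *
look('s13')
```

```text
9.8 [ 0.4746 -0.1241  0.2384] rot [-2.809  0.     0.038] F [ 1.43  0.53 -4.23] M [-0.367  0.079  0.053] 0.05291418604044913
0 crop [285. 253.]
0.0 crop [285. 253.]
0.012 crop [311. 283.]
0.025 crop [341. 315.]
0.045 crop [387. 366.]
```

View pics/s13_c.png

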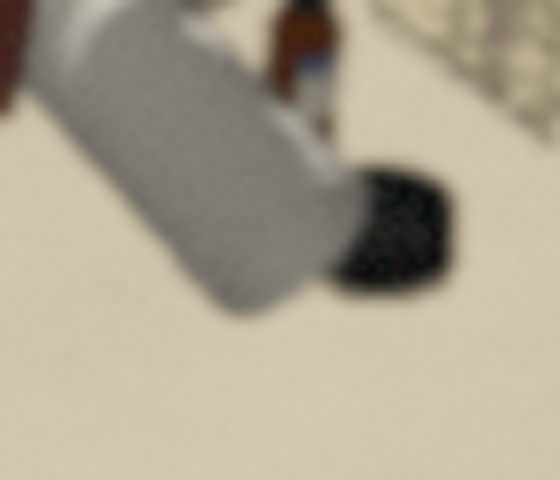

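>>> move_arm([
  {"gripper": 0.045, "x": 0, "y": 0, "z": 0, "wx": 0.009, "wy": 0, "wz": 0},
  {"gripper": 0.045, "x": 0, "y": 0, "z": 0, "wx": 0.018, "wy": 0, "wz": 0},
])

```text
t: 10.0
tool_pos: [0.4746, -0.1241, 0.2383]
tool_rot: [-2.791, 0.0, 0.038]
force: [1.0, 0.4, -3.5]
opening: 0.053
```

Run:
```python
from h import *
look('s14')
```

```text
10.05 [ 0.4746 -0.1242  0.2383] rot [-2.79   0.     0.038] F [ 1.06  0.03 -3.17] M [-0.376  0.044  0.036] 0.05311379028027536
0 crop [283. 250.]
0.0 crop [283. 250.]
0.012 crop [310. 280.]
0.025 crop [339. 313.]
0.045 crop [385. 365.]
```

View pics/s14_c.png

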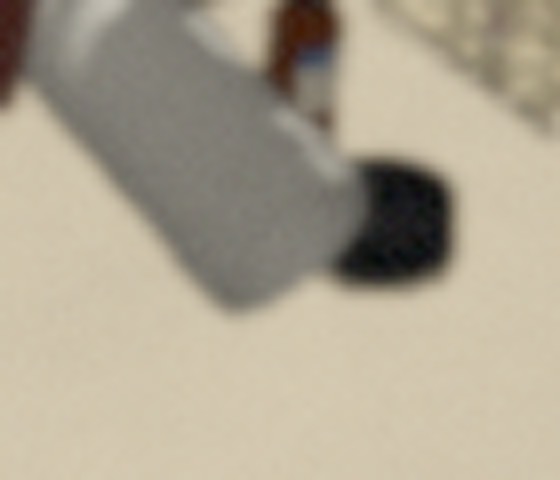

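Run:
```python
from h import *
for i in range(3):
    optics.grab_frame('top'); print(robot.sense()['wrist_torque'][0])
look('s15')
```

```text
-0.43518267438073255
-0.42354485910547524
-0.43246160242323184
10.25 [ 0.4746 -0.1242  0.2383] rot [-2.791  0.     0.038] F [ 1.15  0.28 -4.34] M [-0.418  0.046 -0.011] 0.052803848404403254
0 crop [283. 250.]
0.0 crop [283. 250.]
0.012 crop [309. 280.]
0.025 crop [339. 313.]
0.045 crop [384. 364.]
```

View pics/s15_c.png

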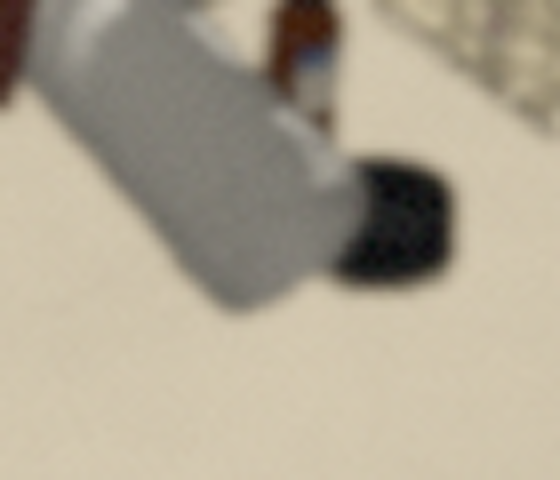

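>>> move_arm([
  {"gripper": 0.045, "x": 0, "y": 0, "z": 0, "wx": 0.009, "wy": 0, "wz": 0},
  {"gripper": 0.045, "x": 0, "y": 0, "z": 0, "wx": 0.018, "wy": 0, "wz": 0},
])

```text
t: 10.45
tool_pos: [0.4746, -0.1241, 0.2384]
tool_rot: [-2.773, -0.0, 0.038]
force: [0.8, -0.4, -4.0]
opening: 0.0531
```

Run:
```python
from h import *
look('s16')
```

```text
10.5 [ 0.4746 -0.1242  0.2383] rot [-2.772  0.     0.038] F [ 0.25  0.28 -4.35] M [-0.462 -0.049  0.023] 0.052804336906474084
0 crop [281. 246.]
0.0 crop [281. 246.]
0.012 crop [307. 277.]
0.025 crop [336. 310.]
0.045 crop [382. 362.]
```

View pics/s16_c.png

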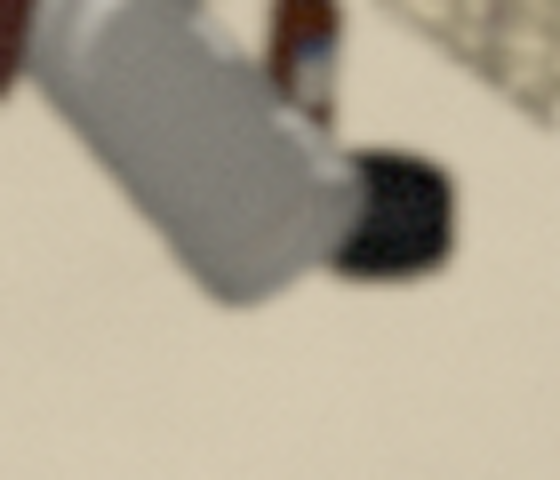

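Run:
```python
from h import *
look('s17')
```

```text
10.55 [ 0.4746 -0.1243  0.2383] rot [-2.773  0.     0.037] F [-0.67 -0.19 -3.8 ] M [-0.4    0.005 -0.057] 0.05299402339747783
0 crop [281. 246.]
0.0 crop [281. 246.]
0.012 crop [308. 277.]
0.025 crop [337. 310.]
0.045 crop [382. 362.]
```

View pics/s17_c.png

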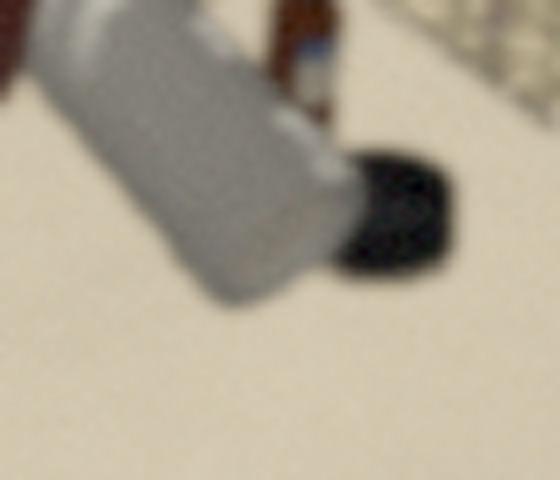

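```bash
cat >> h.py <<'E'
def strip(fs,out):
    L=[]
    for f in fs:
        c=cv2.imread('pics/%s_c.png'%f)[120:360,140:400].astype(float)
        L.append(np.clip((c-90)*2.6,0,255).astype(np.uint8))
    cv2.imwrite('pics/'+out+'.png',np.hstack(L))
E
python3 - <<'E'
from h import *
optics.grab_frame('top');look('s18')
strip(['s15','s16','s18'],'st1')
E
```

```text
10.65 [ 0.4745 -0.1242  0.2383] rot [-2.773  0.     0.037] F [-0.51 -1.   -3.06] M [-0.384  0.086 -0.056] 0.052808451547881254
0 crop [281. 246.]
0.0 crop [281. 246.]
0.012 crop [307. 276.]
0.025 crop [336. 310.]
0.045 crop [382. 362.]
```

View pics/st1.png

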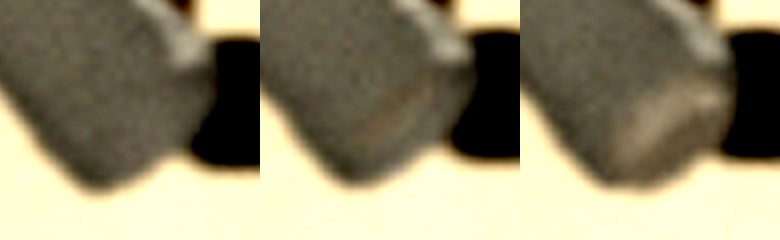

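Run:
```python
from h import *
look('s19')
strip(['s17','s18','s19'],'st2')
```

```text
10.7 [ 0.4746 -0.1242  0.2383] rot [-2.773  0.     0.037] F [-0.11 -0.09 -2.55] M [-0.341  0.044 -0.001] 0.05328752635133222
0 crop [281. 246.]
0.0 crop [281. 246.]
0.012 crop [307. 276.]
0.025 crop [336. 310.]
0.045 crop [382. 362.]
```

View pics/st2.png

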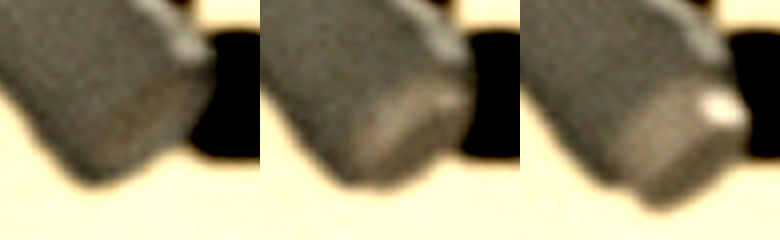

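>>> move_arm([
  {"gripper": 0.045, "x": 0, "y": 0.025, "z": 0, "wx": -0.15, "wy": 0, "wz": 0},
  {"gripper": 0.045, "x": 0, "y": 0.045, "z": 0, "wx": -0.3, "wy": 0, "wz": 0},
  {"gripper": 0.045, "x": 0, "y": 0.06, "z": 0, "wx": -0.4, "wy": 0, "wz": 0},
  {"gripper": 0.045, "x": 0, "y": 0.07, "z": 0, "wx": -0.42, "wy": 0, "wz": 0},
  {"gripper": 0.045, "x": 0, "y": 0.076, "z": 0, "wx": -0.41, "wy": 0, "wz": 0},
  {"gripper": 0.045, "x": 0, "y": 0.079, "z": 0, "wx": -0.39, "wy": 0, "wz": 0},
  {"gripper": 0.045, "x": 0, "y": 0.08, "z": 0, "wx": -0.375, "wy": 0, "wz": 0},
  {"gripper": 0.045, "x": 0, "y": 0.08, "z": 0, "wx": -0.37, "wy": 0, "wz": 0},
])

```text
t: 11.5
tool_pos: [0.4773, -0.1996, 0.2094]
tool_rot: [-3.142, 0.0, 0.036]
force: [-0.3, 0.5, -2.5]
opening: 0.053
```

Run:
```python
from h import *
look('s20')
grab('top','t1')
```

```text
11.55 [ 0.4773 -0.1995  0.2095] rot [3.141 0.    0.036] F [ 0.32  0.34 -3.88] M [ 0.065  0.064 -0.016] 0.05259749468253405
0 crop [285. 248.]
0.0 crop [285. 248.]
0.012 crop [318. 270.]
0.025 crop [354. 293.]
0.045 crop [412. 330.]
```

View pics/s20_c.png

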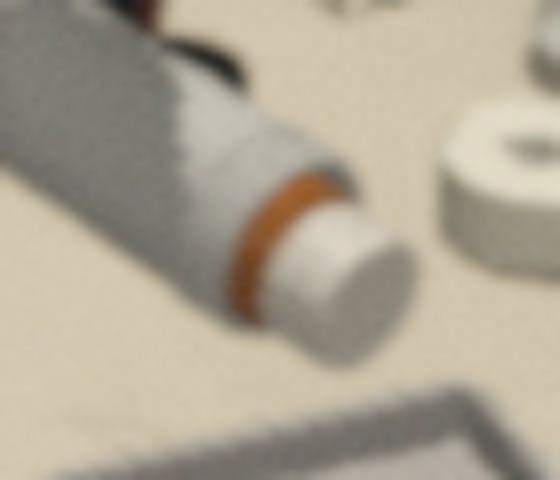

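View pics/t1.png

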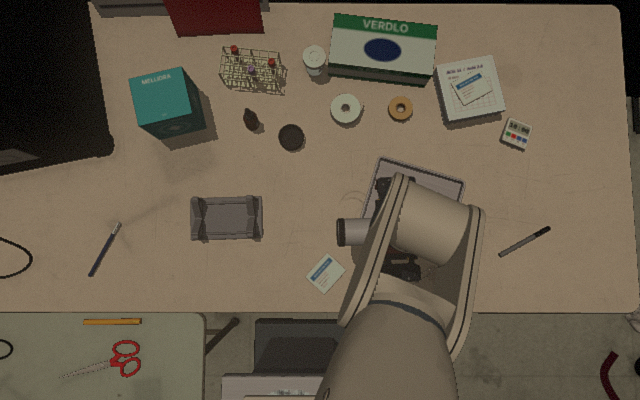

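Run:
```python
from h import *
print(rel([.5143,.1525,.2],[np.pi,0,.0385]))
p,_=rel([.5143,.1525,.2],[np.pi,0,.0385])
# smooth profile 24 rows
t=np.arange(1,25)/24; s=10*t**3-15*t**4+6*t**5
print(np.round(np.outer(s,p),3).tolist())
```

```text
(array([ 0.0497, -0.3502,  0.0091]), array([ 0.001 ,  0.0002, -0.0024]))
[[0.0, -0.0, 0.0], [0.0, -0.002, 0.0], [0.001, -0.006, 0.0], [0.002, -0.012, 0.0], [0.003, -0.023, 0.001], [0.005, -0.036, 0.001], [0.008, -0.053, 0.001], [0.01, -0.073, 0.002], [0.014, -0.096, 0.003], [0.017, -0.121, 0.003], [0.021, -0.148, 0.004], [0.025, -0.175, 0.005], [0.029, -0.202, 0.005], [0.032, -0.229, 0.006], [0.036, -0.254, 0.007], [0.039, -0.277, 0.007], [0.042, -0.297, 0.008], [0.045, -0.314, 0.008], [0.046, -0.328, 0.009], [0.048, -0.338, 0.009], [0.049, -0.345, 0.009], [0.049, -0.348, 0.009], [0.05, -0.35, 0.009], [0.05, -0.35, 0.009]]
```

>>> move_arm([
  {"gripper": 0.045, "x": 0, "y": -0.003, "z": 0, "wx": 0, "wy": 0, "wz": 0},
  {"gripper": 0.045, "x": 0.001, "y": -0.01, "z": 0, "wx": 0, "wy": 0, "wz": 0},
  {"gripper": 0.045, "x": 0.003, "y": -0.022, "z": 0, "wx": 0, "wy": 0, "wz": 0},
  {"gripper": 0.045, "x": 0.006, "y": -0.039, "z": 0, "wx": 0, "wy": 0, "wz": 0},
  {"gripper": 0.045, "x": 0.009, "y": -0.06, "z": 0, "wx": 0, "wy": 0, "wz": 0},
  {"gripper": 0.045, "x": 0.012, "y": -0.084, "z": 0, "wx": 0, "wy": 0, "wz": 0},
  {"gripper": 0.045, "x": 0.015, "y": -0.108, "z": 0, "wx": 0, "wy": 0, "wz": 0},
  {"gripper": 0.045, "x": 0.018, "y": -0.13, "z": 0, "wx": 0, "wy": 0, "wz": 0},
  {"gripper": 0.045, "x": 0.021, "y": -0.148, "z": 0, "wx": 0, "wy": 0, "wz": 0},
  {"gripper": 0.045, "x": 0.023, "y": -0.162, "z": 0, "wx": 0, "wy": 0, "wz": 0},
  {"gripper": 0.045, "x": 0.024, "y": -0.17, "z": 0, "wx": 0, "wy": 0, "wz": 0},
  {"gripper": 0.045, "x": 0.025, "y": -0.174, "z": 0, "wx": 0, "wy": 0, "wz": 0},
])

```text
t: 12.8
tool_pos: [0.4959, -0.0236, 0.2093]
tool_rot: [3.141, 0.0, 0.037]
force: [-0.7, 0.7, -3.9]
opening: 0.0528
```

>>> move_arm([
  {"gripper": 0.045, "x": 0, "y": -0.003, "z": 0, "wx": 0, "wy": 0, "wz": 0},
  {"gripper": 0.045, "x": 0.001, "y": -0.01, "z": 0, "wx": 0, "wy": 0, "wz": 0},
  {"gripper": 0.045, "x": 0.003, "y": -0.022, "z": 0, "wx": 0, "wy": 0, "wz": 0},
  {"gripper": 0.045, "x": 0.006, "y": -0.039, "z": 0, "wx": 0, "wy": 0, "wz": 0},
  {"gripper": 0.045, "x": 0.009, "y": -0.06, "z": 0, "wx": 0, "wy": 0, "wz": 0},
  {"gripper": 0.045, "x": 0.012, "y": -0.084, "z": 0, "wx": 0, "wy": 0, "wz": 0},
  {"gripper": 0.045, "x": 0.015, "y": -0.108, "z": 0, "wx": 0, "wy": 0, "wz": 0},
  {"gripper": 0.045, "x": 0.018, "y": -0.13, "z": 0, "wx": 0, "wy": 0, "wz": 0},
  {"gripper": 0.045, "x": 0.021, "y": -0.148, "z": 0, "wx": 0, "wy": 0, "wz": 0},
  {"gripper": 0.045, "x": 0.023, "y": -0.162, "z": 0, "wx": 0, "wy": 0, "wz": 0},
  {"gripper": 0.045, "x": 0.024, "y": -0.17, "z": 0, "wx": 0, "wy": 0, "wz": 0},
  {"gripper": 0.045, "x": 0.025, "y": -0.174, "z": 0, "wx": 0, "wy": 0, "wz": 0},
])

```text
t: 14.0
tool_pos: [0.5143, 0.1518, 0.209]
tool_rot: [3.14, 0.0, 0.038]
force: [0.4, -0.4, -3.0]
opening: 0.0527
```

Run:
```python
from h import *
look('s21')
print(rel([.5143,.1525,.0588],[np.pi,0,.0385]))
```

```text
14.05 [0.5145 0.1519 0.2091] rot [3.141 0.    0.038] F [-0.4   0.45 -3.81] M [0.067 0.046 0.012] 0.052895752563040355
0 crop [284. 249.]
0.0 crop [284. 249.]
0.012 crop [304. 262.]
0.025 crop [327. 275.]
0.045 crop [362. 296.]
(array([-0.0002, -0.0007,  0.1503]), array([ 0.0009,  0.0002, -0.0009]))
```

View pics/s21_c.png

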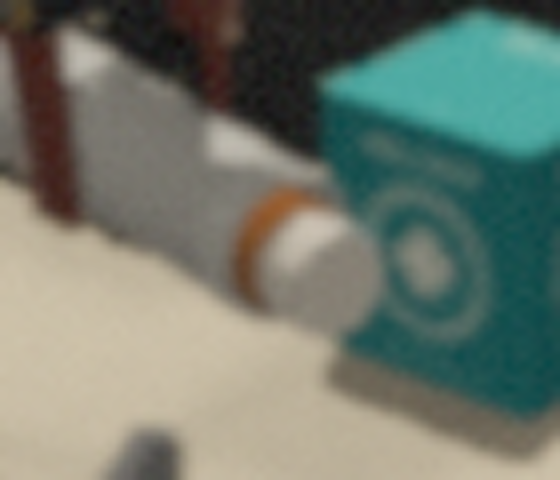

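>>> move_arm([
  {"gripper": 0.045, "x": 0, "y": -0.0005, "z": 0.006, "wx": 0.001, "wy": 0, "wz": -0.001},
  {"gripper": 0.045, "x": 0, "y": -0.0005, "z": 0.018, "wx": 0.001, "wy": 0, "wz": -0.001},
  {"gripper": 0.045, "x": 0, "y": -0.0005, "z": 0.035, "wx": 0.001, "wy": 0, "wz": -0.001},
  {"gripper": 0.045, "x": 0, "y": -0.0005, "z": 0.055, "wx": 0.001, "wy": 0, "wz": -0.001},
  {"gripper": 0.045, "x": 0, "y": -0.0005, "z": 0.075, "wx": 0.001, "wy": 0, "wz": -0.001},
  {"gripper": 0.045, "x": 0, "y": -0.0005, "z": 0.095, "wx": 0.001, "wy": 0, "wz": -0.001},
  {"gripper": 0.045, "x": 0, "y": -0.0005, "z": 0.113, "wx": 0.001, "wy": 0, "wz": -0.001},
  {"gripper": 0.045, "x": 0, "y": -0.0005, "z": 0.128, "wx": 0.001, "wy": 0, "wz": -0.001},
  {"gripper": 0.045, "x": 0, "y": -0.0005, "z": 0.138, "wx": 0.001, "wy": 0, "wz": -0.001},
  {"gripper": 0.045, "x": 0, "y": -0.0005, "z": 0.142, "wx": 0.001, "wy": 0, "wz": -0.001},
  {"gripper": 0.045, "x": 0, "y": -0.0005, "z": 0.142, "wx": 0.001, "wy": 0, "wz": -0.001},
])

```text
t: 15.15
tool_pos: [0.5142, 0.1519, 0.0665]
tool_rot: [3.141, 0.001, 0.038]
force: [-0.2, 0.2, -2.5]
opening: 0.0534
```

Run:
```python
from h import *
s=robot.sense();print(s['force'],rel([.5143,.1525,.0588],[np.pi,0,.0385]))
```

```text
[-0.23749197  0.15129407 -2.50184181] (array([ 0.0001, -0.0006,  0.0077]), array([ 0.0002,  0.0012, -0.0002]))
```

>>> move_arm([
  {"gripper": 0.045, "x": 0, "y": -0.0005, "z": 0.003, "wx": 0, "wy": 0, "wz": 0},
  {"gripper": 0.045, "x": 0, "y": -0.0005, "z": 0.005, "wx": 0, "wy": 0, "wz": 0},
  {"gripper": 0.045, "x": 0, "y": -0.0005, "z": 0.007, "wx": 0, "wy": 0, "wz": 0},
  {"gripper": 0.045, "x": 0, "y": -0.0005, "z": 0.008, "wx": 0, "wy": 0, "wz": 0},
  {"gripper": 0.045, "x": 0, "y": -0.0005, "z": 0.008, "wx": 0, "wy": 0, "wz": 0},
], newtons=10)

```text
t: 15.65
tool_pos: [0.5144, 0.1526, 0.059]
tool_rot: [-3.142, 0.001, 0.038]
force: [-2.3, 1.1, 2.1]
opening: 0.0539
```

Run:
```python
from h import *
look('s22')
```

```text
15.7 [0.5144 0.1526 0.059 ] rot [-3.141e+00  1.000e-03  3.800e-02] F [-2.72  2.09  2.63] M [0.167 0.427 0.002] 0.053521899641485016
0 crop [287. 247.]
0.0 crop [287. 247.]
0.012 crop [306. 261.]
0.025 crop [327. 276.]
0.045 crop [360. 300.]
```

View pics/s22_c.png

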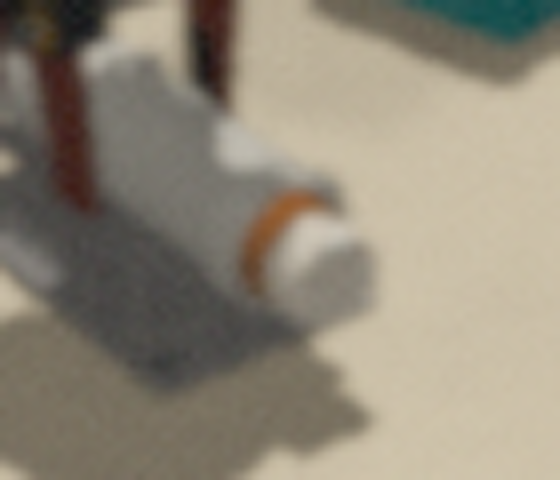

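>>> move_arm([
  {"gripper": 0.057, "x": 0, "y": 0, "z": 0, "wx": 0, "wy": 0, "wz": 0},
  {"gripper": 0.06, "x": 0, "y": 0, "z": 0, "wx": 0, "wy": 0, "wz": 0},
  {"gripper": 0.07, "x": 0, "y": 0, "z": 0, "wx": 0, "wy": 0, "wz": 0},
  {"gripper": 0.0875, "x": 0, "y": 0, "z": 0, "wx": 0, "wy": 0, "wz": 0},
  {"gripper": 0.0875, "x": 0, "y": 0, "z": 0, "wx": 0, "wy": 0, "wz": 0},
  {"gripper": 0.0875, "x": 0, "y": 0, "z": -0.02, "wx": 0, "wy": 0, "wz": 0},
  {"gripper": 0.0875, "x": 0, "y": 0, "z": -0.05, "wx": 0, "wy": 0, "wz": 0},
  {"gripper": 0.0875, "x": 0, "y": 0, "z": -0.09, "wx": 0, "wy": 0, "wz": 0},
  {"gripper": 0.0875, "x": 0, "y": 0, "z": -0.11, "wx": 0, "wy": 0, "wz": 0},
  {"gripper": 0.0875, "x": 0, "y": 0, "z": -0.11, "wx": 0, "wy": 0, "wz": 0},
])

```text
t: 16.7
tool_pos: [0.5164, 0.1531, 0.172]
tool_rot: [-3.14, -0.005, 0.038]
force: [0.1, -0.9, -0.1]
opening: 0.0874
```

Run:
```python
from h import *
s=robot.sense();print(s['t'],s['tool_pos'],s['opening'])
d=grab('top','t2');c=cv2.resize(d['frame'][180:255,180:310],None,fx=6,fy=6,interpolation=cv2.INTER_CUBIC);cv2.imwrite('pics/t2_c.png',c)
look('s23')
```

```text
16.7 [0.51638057 0.15313484 0.17199129] 0.08737415918865427
16.8 [0.5143 0.1526 0.1689] rot [-3.141  0.     0.038] F [ 0.08 -0.37 -0.28] M [-0.084  0.025 -0.029] 0.08723211663313658
0 crop [288. 251.]
0.0 crop [288. 251.]
0.012 crop [308. 264.]
0.025 crop [330. 278.]
0.045 crop [365. 300.]
```

View pics/t2_c.png

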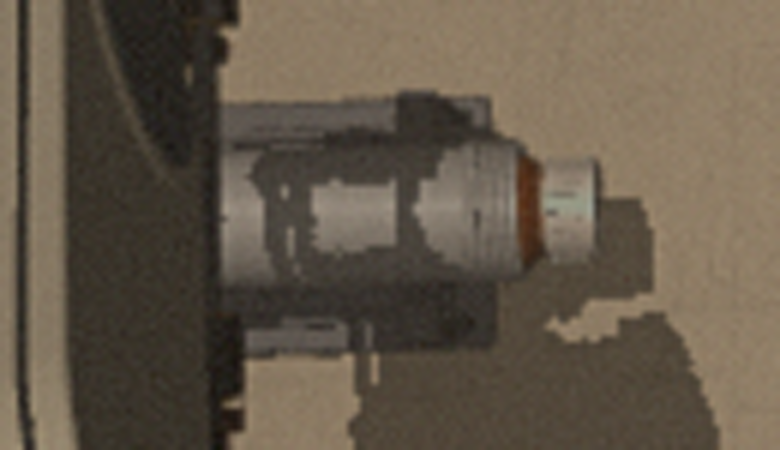

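View pics/s23.png

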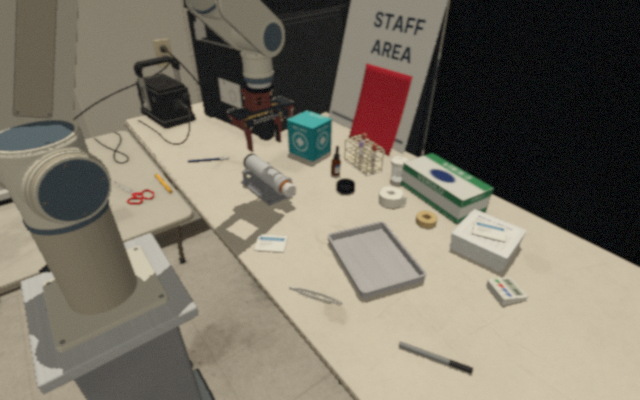

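Run:
```python
from h import *
d=load('t2'); c=lambda x,y:(180+(x+.5)/6-.5,180+(y+.5)/6-.5)
print('rim top',atz(d,*c(521,207),.0845),'rim side',atz(d,*c(521,207),.058))
print('cap back/front top',atz(d,*c(543,210),.0745),atz(d,*c(598,210),.0745),atz(d,*c(600,210),.0555))
print('cap sides',atz(d,*c(575,157),.0555),atz(d,*c(575,263),.0555))
print('tube sides',atz(d,*c(470,143),.058),atz(d,*c(470,278),.058))
```

```text
rim top [0.51765539 0.05072608 0.0845    ] rim side [0.51953606 0.05381087 0.058     ]
cap back/front top [0.51727109 0.04372238 0.0745    ] [0.51732215 0.02334076 0.0745    ] [0.51865276 0.02425837 0.0555    ]
cap sides [0.53872918 0.03395197 0.0555    ] [0.49861001 0.03344555 0.0555    ]
tube sides [0.54371093 0.07341891 0.058     ] [0.49275309 0.07257248 0.058     ]
```

Run:
```python
from h import *
print(rel([.5186,.033,.12],[np.pi,0,.038]))
```

```text
(array([-0.0003,  0.1197,  0.0489]), array([-0.0002,  0.0002,  0.0003]))
```

>>> move_arm([
  {"gripper": 0.0875, "x": 0, "y": 0.015, "z": 0, "wx": 0, "wy": 0, "wz": 0},
  {"gripper": 0.0875, "x": 0, "y": 0.045, "z": 0, "wx": 0, "wy": 0, "wz": 0},
  {"gripper": 0.0875, "x": 0, "y": 0.08, "z": 0.01, "wx": 0, "wy": 0, "wz": 0},
  {"gripper": 0.0875, "x": 0, "y": 0.105, "z": 0.025, "wx": 0, "wy": 0, "wz": 0},
  {"gripper": 0.0875, "x": -0.0003, "y": 0.117, "z": 0.042, "wx": 0, "wy": 0, "wz": 0},
  {"gripper": 0.0875, "x": -0.0003, "y": 0.1197, "z": 0.049, "wx": 0, "wy": 0, "wz": 0},
  {"gripper": 0.0875, "x": -0.0003, "y": 0.1197, "z": 0.049, "wx": 0, "wy": 0, "wz": 0},
  {"gripper": 0.0875, "x": -0.0003, "y": 0.1197, "z": 0.049, "wx": 0, "wy": 0, "wz": 0},
])

```text
t: 17.6
tool_pos: [0.5184, 0.0332, 0.1196]
tool_rot: [-3.141, 0.001, 0.038]
force: [-0.8, 0.6, 0.2]
opening: 0.0877
```

Run:
```python
from h import *
print(rel([.5186,.033,.058],[np.pi,0,.038]))
grab('wrist','w4')
```

```text
(array([0.0003, 0.0002, 0.0616]), array([-0.0002,  0.0012,  0.0005]))
```

View pics/w4.png

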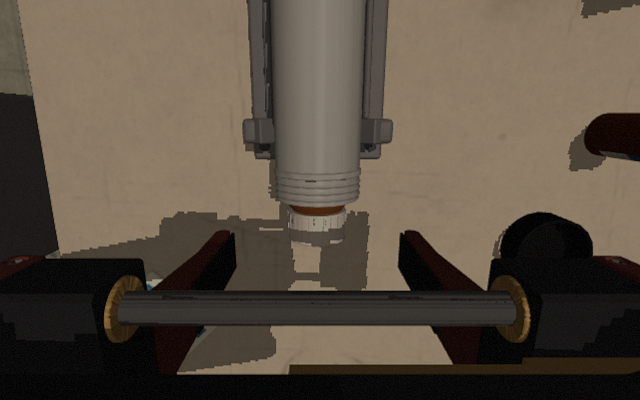

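>>> move_arm([
  {"gripper": 0.0875, "x": 0, "y": 0, "z": 0.02, "wx": 0, "wy": 0, "wz": 0},
  {"gripper": 0.0875, "x": 0, "y": 0, "z": 0.042, "wx": 0, "wy": 0, "wz": 0},
  {"gripper": 0.0875, "x": 0, "y": 0, "z": 0.057, "wx": 0, "wy": 0, "wz": 0},
  {"gripper": 0.07, "x": 0, "y": 0, "z": 0.0615, "wx": 0, "wy": 0, "wz": 0},
  {"gripper": 0.055, "x": 0, "y": 0, "z": 0.0615, "wx": 0, "wy": 0, "wz": 0},
  {"gripper": 0.045, "x": 0, "y": 0, "z": 0.0615, "wx": 0, "wy": 0, "wz": 0},
  {"gripper": 0.04, "x": 0, "y": 0, "z": 0.0615, "wx": 0, "wy": 0, "wz": 0},
  {"gripper": 0.036, "x": 0, "y": 0, "z": 0.0615, "wx": 0, "wy": 0, "wz": 0},
  {"gripper": 0.03, "x": 0, "y": 0, "z": 0.0615, "wx": 0, "wy": 0, "wz": 0},
  {"gripper": 0.03, "x": 0, "y": 0, "z": 0.0615, "wx": 0, "wy": 0, "wz": 0},
  {"gripper": 0.03, "x": 0, "y": 0, "z": 0.0615, "wx": 0, "wy": 0, "wz": 0},
], newtons=25)

```text
t: 18.75
tool_pos: [0.519, 0.0334, 0.0588]
tool_rot: [-3.141, -0.0, 0.039]
force: [-0.3, -0.4, 1.3]
opening: 0.0377
```

Run:
```python
from h import *
s=robot.sense();print(s['t'],s['tool_pos'],s['tool_rot'],s['opening'],s['force'],s['wrist_torque'])
grab('wrist','w5')
```

```text
18.75 [0.51896025 0.03338291 0.0587731 ] [-3.14138658e+00 -3.61578438e-04  3.89073793e-02] 0.03769903950564031 [-0.27282677 -0.42950679  1.28957595] [-0.14073594  0.10364464 -0.01863485]
```

View pics/w5.png

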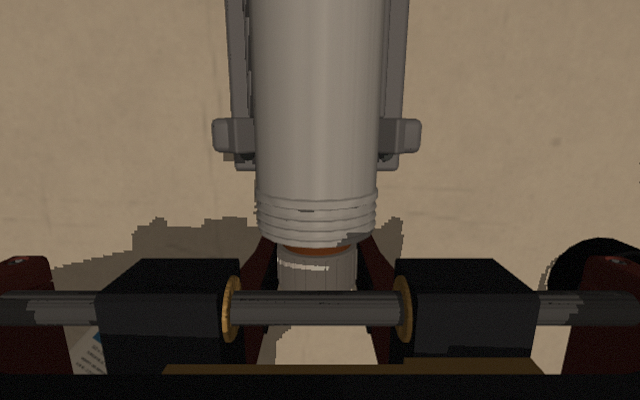

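>>> move_arm([
  {"gripper": 0.03, "x": 0, "y": 0, "z": -0.001, "wx": 0, "wy": 0, "wz": 0},
  {"gripper": 0.03, "x": 0, "y": 0.002, "z": -0.0018, "wx": 0, "wy": 0, "wz": 0},
  {"gripper": 0.03, "x": 0, "y": 0.006, "z": -0.0018, "wx": 0, "wy": 0, "wz": 0},
  {"gripper": 0.03, "x": 0, "y": 0.011, "z": -0.0018, "wx": 0, "wy": 0, "wz": 0},
  {"gripper": 0.03, "x": 0, "y": 0.017, "z": -0.0018, "wx": 0, "wy": 0, "wz": 0},
  {"gripper": 0.03, "x": 0, "y": 0.023, "z": -0.0018, "wx": 0, "wy": 0, "wz": 0},
  {"gripper": 0.03, "x": 0, "y": 0.029, "z": -0.0018, "wx": 0, "wy": 0, "wz": 0},
  {"gripper": 0.03, "x": 0, "y": 0.035, "z": -0.0018, "wx": 0, "wy": 0, "wz": 0},
  {"gripper": 0.03, "x": 0, "y": 0.04, "z": -0.0018, "wx": 0, "wy": 0, "wz": 0},
  {"gripper": 0.03, "x": 0, "y": 0.043, "z": -0.0018, "wx": 0, "wy": 0, "wz": 0},
  {"gripper": 0.03, "x": 0, "y": 0.045, "z": -0.0018, "wx": 0, "wy": 0, "wz": 0},
])

```text
t: 19.9
tool_pos: [0.5207, -0.0119, 0.0605]
tool_rot: [-3.141, -0.0, 0.039]
force: [0.2, 0.1, -1.1]
opening: 0.038
```

Run:
```python
from h import *
s=robot.sense();print(s['t'],s['tool_pos'],s['tool_rot'],s['opening'],s['force'],s['wrist_torque'])
grab('wrist','w6')
d=grab('scene','s24'); cv2.imwrite('pics/s24_c.png',cv2.resize(d['frame'][120:220,220:340],None,fx=6,fy=6,interpolation=cv2.INTER_CUBIC))
```

```text
19.9 [ 0.52069616 -0.01192104  0.06052026] [-3.14137394e+00 -2.89015035e-04  3.86051484e-02] 0.037977030558702156 [ 0.21312296  0.09269836 -1.10563933] [-0.09429486  0.04448065  0.01610527]
```

View pics/w6.png

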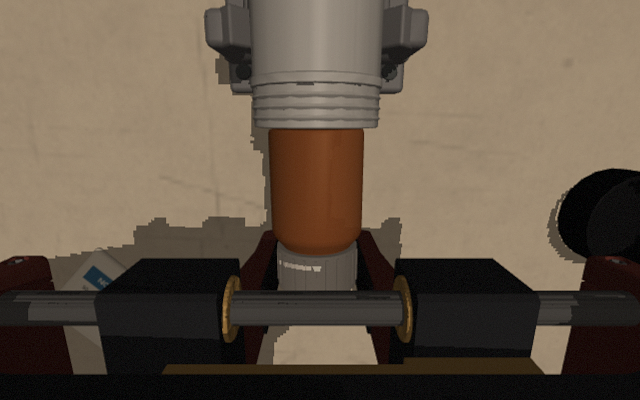

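View pics/s24_c.png

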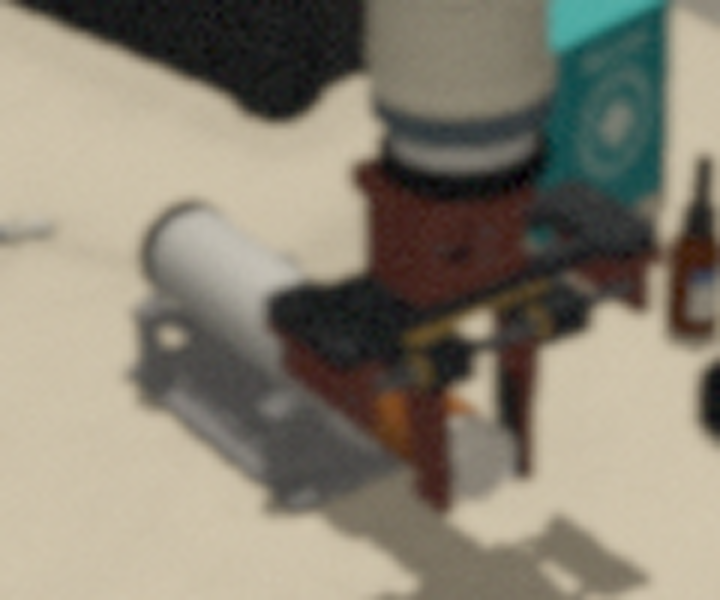

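>>> move_arm([
  {"gripper": 0.03, "x": 0, "y": 0.004, "z": 0, "wx": 0, "wy": 0, "wz": 0},
  {"gripper": 0.03, "x": 0, "y": 0.012, "z": 0, "wx": 0, "wy": 0, "wz": 0},
  {"gripper": 0.03, "x": 0, "y": 0.022, "z": 0, "wx": 0, "wy": 0, "wz": 0},
  {"gripper": 0.03, "x": 0, "y": 0.032, "z": -0.002, "wx": 0, "wy": 0, "wz": 0},
  {"gripper": 0.03, "x": 0, "y": 0.044, "z": -0.008, "wx": 0, "wy": 0, "wz": 0},
  {"gripper": 0.03, "x": 0, "y": 0.058, "z": -0.018, "wx": 0, "wy": 0, "wz": 0},
  {"gripper": 0.03, "x": 0, "y": 0.073, "z": -0.03, "wx": 0, "wy": 0, "wz": 0},
  {"gripper": 0.03, "x": 0, "y": 0.088, "z": -0.042, "wx": 0, "wy": 0, "wz": 0},
  {"gripper": 0.03, "x": 0, "y": 0.1, "z": -0.052, "wx": 0, "wy": 0, "wz": 0},
  {"gripper": 0.03, "x": 0, "y": 0.108, "z": -0.058, "wx": 0, "wy": 0, "wz": 0},
  {"gripper": 0.03, "x": 0, "y": 0.111, "z": -0.06, "wx": 0, "wy": 0, "wz": 0},
  {"gripper": 0.03, "x": 0, "y": 0.111, "z": -0.06, "wx": 0, "wy": 0, "wz": 0},
])

```text
t: 21.2
tool_pos: [0.525, -0.1231, 0.1208]
tool_rot: [-3.141, -0.001, 0.038]
force: [0.8, -0.3, -2.0]
opening: 0.0373
```

Run:
```python
from h import *
s=robot.sense();print(s['t'],s['tool_pos'],s['opening'],s['force'])
print(rel([.554,-.311,.12],[np.pi,0,.038]))
d=grab('scene','s25'); cv2.imwrite('pics/s25_c.png',cv2.resize(d['frame'][120:240,240:380],None,fx=5,fy=5,interpolation=cv2.INTER_CUBIC))
```

```text
21.2 [ 0.5250023  -0.12305142  0.12075671] 0.037282010427794186 [ 0.77613637 -0.27125823 -2.01012364]
(array([0.0218, 0.1889, 0.0007]), array([-0.0001, -0.0007,  0.0001]))
```

View pics/s25_c.png

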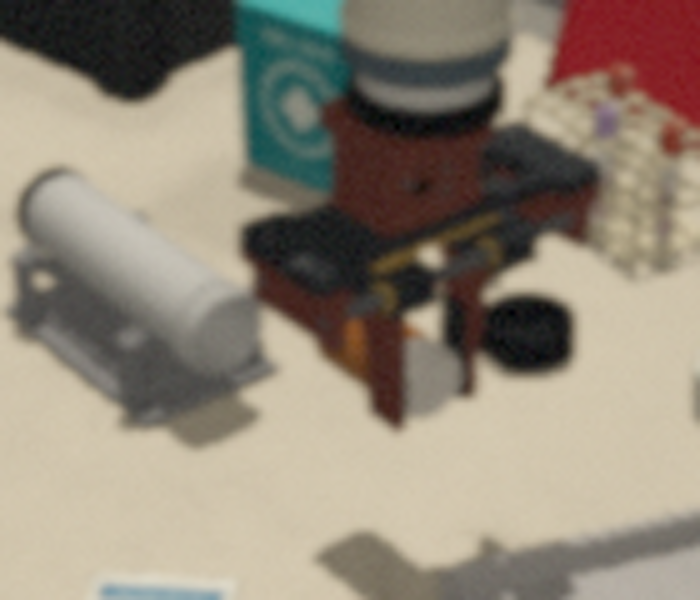

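>>> move_arm([
  {"gripper": 0.03, "x": 0.001, "y": 0.006, "z": 0, "wx": 0, "wy": 0, "wz": 0},
  {"gripper": 0.03, "x": 0.003, "y": 0.02, "z": 0, "wx": 0, "wy": 0, "wz": 0},
  {"gripper": 0.03, "x": 0.006, "y": 0.04, "z": 0, "wx": 0, "wy": 0, "wz": 0},
  {"gripper": 0.03, "x": 0.009, "y": 0.065, "z": 0, "wx": 0, "wy": 0, "wz": 0},
  {"gripper": 0.03, "x": 0.012, "y": 0.092, "z": 0, "wx": 0, "wy": 0, "wz": 0},
  {"gripper": 0.03, "x": 0.015, "y": 0.118, "z": 0, "wx": 0, "wy": 0, "wz": 0},
  {"gripper": 0.03, "x": 0.018, "y": 0.143, "z": 0, "wx": 0, "wy": 0, "wz": 0},
  {"gripper": 0.03, "x": 0.02, "y": 0.164, "z": 0, "wx": 0, "wy": 0, "wz": 0},
  {"gripper": 0.03, "x": 0.021, "y": 0.178, "z": 0, "wx": 0, "wy": 0, "wz": 0},
  {"gripper": 0.03, "x": 0.022, "y": 0.186, "z": 0, "wx": 0, "wy": 0, "wz": 0},
  {"gripper": 0.03, "x": 0.022, "y": 0.189, "z": 0, "wx": 0, "wy": 0, "wz": 0},
  {"gripper": 0.03, "x": 0.022, "y": 0.189, "z": 0, "wx": 0, "wy": 0, "wz": 0},
])

```text
t: 22.45
tool_pos: [0.5538, -0.3104, 0.1201]
tool_rot: [-3.141, 0.0, 0.039]
force: [-0.0, 0.2, -0.5]
opening: 0.0374
```

>>> move_arm([
  {"gripper": 0.03, "x": 0, "y": 0, "z": 0.008, "wx": 0, "wy": 0, "wz": 0},
  {"gripper": 0.03, "x": 0, "y": 0, "z": 0.02, "wx": 0, "wy": 0, "wz": 0},
  {"gripper": 0.03, "x": 0, "y": 0, "z": 0.035, "wx": 0, "wy": 0, "wz": 0},
  {"gripper": 0.03, "x": 0, "y": 0, "z": 0.05, "wx": 0, "wy": 0, "wz": 0},
  {"gripper": 0.03, "x": 0, "y": 0, "z": 0.063, "wx": 0, "wy": 0, "wz": 0},
  {"gripper": 0.03, "x": 0, "y": 0, "z": 0.072, "wx": 0, "wy": 0, "wz": 0},
  {"gripper": 0.03, "x": 0, "y": 0, "z": 0.076, "wx": 0, "wy": 0, "wz": 0},
  {"gripper": 0.03, "x": 0, "y": 0, "z": 0.077, "wx": 0, "wy": 0, "wz": 0},
  {"gripper": 0.03, "x": 0, "y": 0, "z": 0.077, "wx": 0, "wy": 0, "wz": 0},
])

```text
t: 23.35
tool_pos: [0.5541, -0.3105, 0.0433]
tool_rot: [-3.141, 0.0, 0.039]
force: [-0.5, 0.0, -1.4]
opening: 0.0373
```

Run:
```python
from h import *
s=robot.sense();print(s['t'],s['tool_pos'],s['tool_rot'],s['opening'],s['force'])
d=grab('scene','s26'); cv2.imwrite('pics/s26_c.png',cv2.resize(d['frame'][170:310,290:450],None,fx=5,fy=5,interpolation=cv2.INTER_CUBIC)[:600])
grab('wrist','w7')
```

```text
23.35 [ 0.55405139 -0.31046438  0.04329678] [-3.14104094e+00  1.41673392e-05  3.85252092e-02] 0.037265848956612 [-0.46988032  0.00867437 -1.37184695]
```

View pics/s26_c.png

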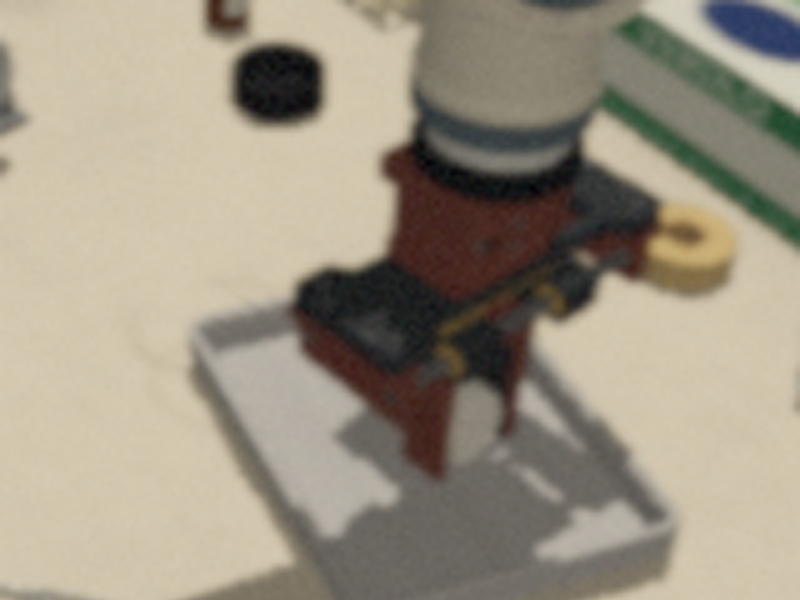

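View pics/w7.png

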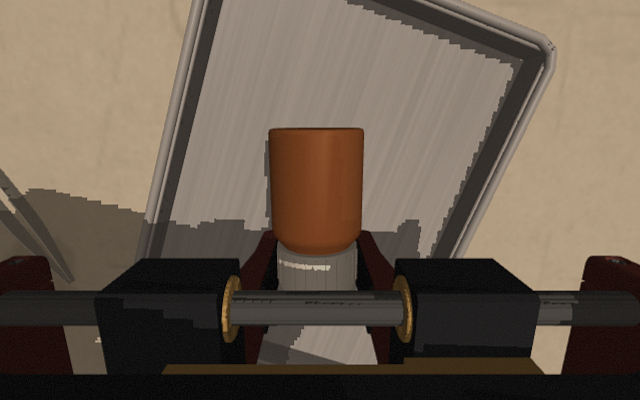

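>>> move_arm([
  {"gripper": 0.03, "x": 0, "y": 0, "z": 0.003, "wx": 0, "wy": 0, "wz": 0},
  {"gripper": 0.03, "x": 0, "y": 0, "z": 0.007, "wx": 0, "wy": 0, "wz": 0},
  {"gripper": 0.03, "x": 0, "y": 0, "z": 0.01, "wx": 0, "wy": 0, "wz": 0},
  {"gripper": 0.03, "x": 0, "y": 0, "z": 0.0115, "wx": 0, "wy": 0, "wz": 0},
  {"gripper": 0.03, "x": 0, "y": 0, "z": 0.0125, "wx": 0, "wy": 0, "wz": 0},
  {"gripper": 0.03, "x": 0, "y": 0, "z": 0.0125, "wx": 0, "wy": 0, "wz": 0},
])

```text
t: 24.05
tool_pos: [0.5541, -0.3105, 0.031]
tool_rot: [-3.141, -0.0, 0.038]
force: [0.0, 0.2, -1.1]
opening: 0.0372
```

Run:
```python
from h import *
for i in range(3):
    s=robot.sense();print(s['t'],s['tool_pos'],s['force'],s['wrist_torque']); optics.grab_frame('top')
```

```text
24.05 [ 0.55412373 -0.31052206  0.03101024] [ 0.0130166   0.1924781  -1.05459675] [-0.10444088  0.08495684 -0.02005311]
24.1 [ 0.5542127  -0.31058844  0.03115947] [ 1.03438795  0.12256104 -1.42592602] [-0.08221366  0.04239791 -0.0084643 ]
24.15 [ 0.5542606  -0.31061796  0.03125437] [ 0.42222113 -0.34441391 -1.63808135] [-0.14633943  0.05941897 -0.03151462]
```

Still hanging free; lower another few tenths until there is contact.

>>> move_arm([
  {"gripper": 0.03, "x": 0, "y": 0, "z": 0.0008, "wx": 0, "wy": 0, "wz": 0},
  {"gripper": 0.03, "x": 0, "y": 0, "z": 0.0015, "wx": 0, "wy": 0, "wz": 0},
  {"gripper": 0.03, "x": 0, "y": 0, "z": 0.0018, "wx": 0, "wy": 0, "wz": 0},
  {"gripper": 0.03, "x": 0, "y": 0, "z": 0.0018, "wx": 0, "wy": 0, "wz": 0},
])

```text
t: 24.6
tool_pos: [0.5543, -0.3107, 0.0296]
tool_rot: [-3.142, -0.001, 0.038]
force: [-0.6, -0.3, 0.4]
opening: 0.0373
```

Run:
```python
from h import *
for i in range(3):
    s=robot.sense();print(s['t'],s['tool_pos'],s['force'],s['wrist_torque']); optics.grab_frame('top')
```

```text
24.6 [ 0.55433258 -0.31066621  0.02959281] [-0.55042796 -0.32562872  0.41004387] [-0.03498141  0.08979066  0.04926542]
24.65 [ 0.5543346  -0.31065743  0.02960364] [-0.24549183 -0.22989038 -0.24364428] [-0.085549    0.11400074  0.01104142]
24.7 [ 0.5543025  -0.31064899  0.0295851 ] [ 0.12483734  0.38600055 -0.08477418] [-0.0227316   0.06865233 -0.01395572]
```

>>> move_arm([
  {"gripper": 0.0385, "x": 0, "y": 0, "z": 0.0002, "wx": 0, "wy": 0, "wz": 0},
  {"gripper": 0.0395, "x": 0, "y": 0, "z": 0.0002, "wx": 0, "wy": 0, "wz": 0},
  {"gripper": 0.041, "x": 0, "y": 0, "z": 0.0002, "wx": 0, "wy": 0, "wz": 0},
  {"gripper": 0.045, "x": 0, "y": 0, "z": 0, "wx": 0, "wy": 0, "wz": 0},
  {"gripper": 0.055, "x": 0, "y": 0, "z": 0, "wx": 0, "wy": 0, "wz": 0},
  {"gripper": 0.06, "x": 0, "y": 0, "z": 0, "wx": 0, "wy": 0, "wz": 0},
  {"gripper": 0.06, "x": 0, "y": 0, "z": -0.01, "wx": 0, "wy": 0, "wz": 0},
  {"gripper": 0.06, "x": 0, "y": 0, "z": -0.035, "wx": 0, "wy": 0, "wz": 0},
  {"gripper": 0.06, "x": 0, "y": 0, "z": -0.07, "wx": 0, "wy": 0, "wz": 0},
  {"gripper": 0.06, "x": 0, "y": 0, "z": -0.11, "wx": 0, "wy": 0, "wz": 0},
  {"gripper": 0.06, "x": 0, "y": 0, "z": -0.14, "wx": 0, "wy": 0, "wz": 0},
  {"gripper": 0.06, "x": 0, "y": 0, "z": -0.15, "wx": 0, "wy": 0, "wz": 0},
])

```text
t: 25.95
tool_pos: [0.5559, -0.3116, 0.184]
tool_rot: [3.138, -0.006, 0.038]
force: [0.0, 0.4, 0.1]
opening: 0.0597
```

>>> move_arm([
  {"gripper": 0.06, "x": 0, "y": -0.02, "z": 0, "wx": 0, "wy": 0, "wz": 0},
  {"gripper": 0.06, "x": 0, "y": -0.06, "z": 0, "wx": 0, "wy": 0, "wz": 0},
  {"gripper": 0.06, "x": 0, "y": -0.1, "z": 0, "wx": 0, "wy": 0, "wz": 0},
  {"gripper": 0.06, "x": 0, "y": -0.14, "z": 0, "wx": 0, "wy": 0, "wz": 0},
  {"gripper": 0.06, "x": 0, "y": -0.17, "z": 0, "wx": 0, "wy": 0, "wz": 0},
  {"gripper": 0.06, "x": 0, "y": -0.18, "z": 0, "wx": 0, "wy": 0, "wz": 0},
  {"gripper": 0.06, "x": 0, "y": -0.18, "z": 0, "wx": 0, "wy": 0, "wz": 0},
])

```text
t: 26.65
tool_pos: [0.5481, -0.1299, 0.1824]
tool_rot: [3.139, -0.004, 0.041]
force: [0.3, -0.5, 0.5]
opening: 0.0599
```

Run:
```python
from h import *
s=robot.sense();print(s['t'],s['tool_pos'],s['force'])
d=grab('top','t3'); grab('scene','s27')
```

```text
26.65 [ 0.54813262 -0.12994712  0.18242742] [ 0.31093102 -0.51196726  0.51136494]
```

View pics/t3.png

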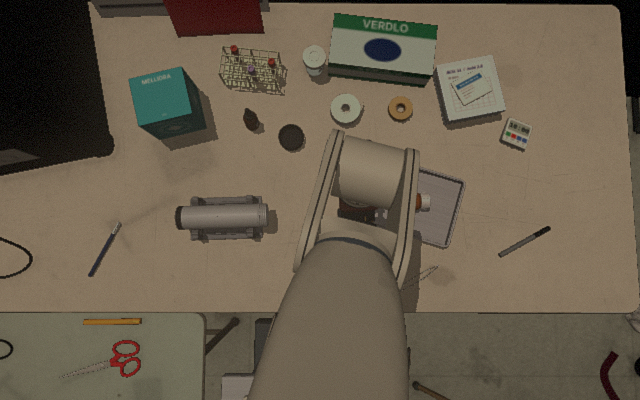

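View pics/s27.png

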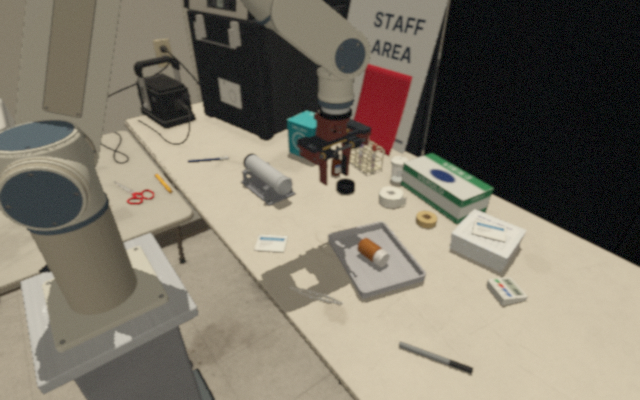

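Run:
```python
from h import *
d=grab('scene','s28')
a=load('s27')['frame'].astype(int); print(np.abs(d['frame'].astype(int)-a)[215:300,330:430].mean(), [atz(d,u,v,.027).round(3).tolist() for u,v in ((373,251),)])
c=cv2.resize(np.hstack([d['frame'][145:215,230:310],d['frame'][215:285,335:415]]),None,fx=5,fy=5,interpolation=cv2.INTER_CUBIC);cv2.imwrite('pics/e.png',c)
t=load('t3')
for u,v,z in ((175.3,217.8,.0845),(267.8,215,.058)): print(atz(t,u,v,z))
c=cv2.resize(t['frame'][180:255,160:290],None,fx=6,fy=6,interpolation=cv2.INTER_CUBIC);cv2.imwrite('pics/e2.png',c)
```

```text
1.5063921568627452 [[0.556, -0.281, 0.027]]
[0.50896595 0.2507867  0.0845    ]
[0.5174675  0.05065506 0.058     ]
```

View pics/e.png

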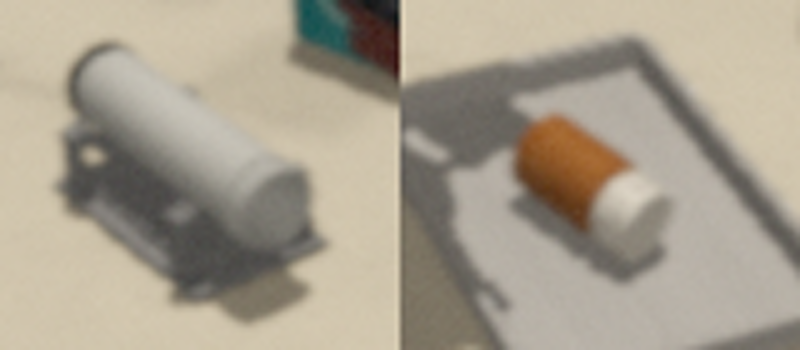

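View pics/e2.png

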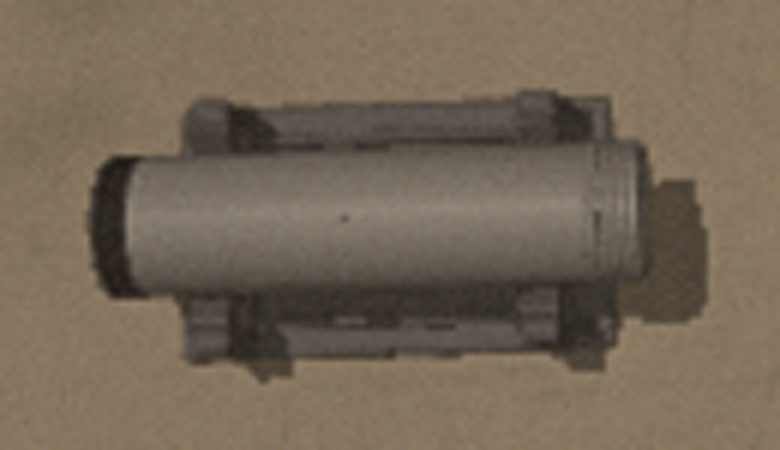

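The vial lies still in the tray, and the tube is level on its rest in the same place as at the start.

Run:
```python
from h import *
print(robot.finish_job())
```

```text
the job is handed in; nothing more can be done
None
```

The task is done and handed in at about 27 s of the 69 s allowed; the interface gave no verdict.

**Tipping:** I lifted the tube and tipped its mouth down in steps. The first vial slipped at about 21°. I levelled the tube while moving it along with the vial to stop it, which left the cap about 28 mm out of the mouth.

**Drawing out and laying down:** I set the tube back on its rest and let go. I then drew the vial out by its cap and lowered it into the tray until its weight came off the gripper.

**Last checks:**
- **Vial in the tray:** the scene camera shows it lying flat and still near (0.556, -0.281), about 4 mm from the tray's middle. The tray's middle is at (0.553, -0.284).
- **Tube:** it lies level in the saddles, within a pixel of where it started.
- **Other things on the table:** they look unmoved in the top and scene pictures, apart from the part of the table hidden under the arm.
- **Robot:** the arm is clear and touches nothing.
- **Other vial:** I could not see it inside the tube. Nothing shows at the mouth, and it was behind the first vial when that one was drawn out.

The wrist torque was too noisy to show reliably when the vial slipped, so I judged the slip from the camera pictures.

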